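Clear the sheet pan and rack it

ROBOT

A 6-joint arm with a two-finger parallel gripper is mounted at the origin on a cart in front of the work surface, level with it; the furniture and walls round the work are solid. World frame = base frame: x ahead of the robot, y to its left, z up, the work surface at z = 0. Lengths are in mm, angles in rad, forces in N, time in s.
With the tool pointing down it reaches from about 225 to 875 mm from the base axis. Payload 3.4 kg.
Tool frame: the origin (TCP) lies midway between the tips of the shut fingers; the grasp point (between the pads) lies 19 mm behind it; y points along the fingers, x is the direction in which the jaws open and shut, and the axes are right-handed (so a half turn about y gives the same grasp; the last joint's range is limited). The gripper opens to 85 mm and grips with 20 to 120 N. Pads are 22 mm wide; open, the fingers measure 114 mm over their backs; the gripper's body (76 mm by 85 mm) begins 54 mm behind the grasp point. The pads swing forward as they close: fully open they stand 13 mm farther back than shut.
Start: joints at [1.19, 0.276, 1.505, -0, 1.361, -0.121], TCP at [147.726, 555.734, 231.328] pointing down, gripper open.
Joint ranges: [-2.89, 2.89], [-0.75, 2.08], [0.22, 2.7], [-1.18, 4.32], [0.11, 2.71], [-2.7, 2.7]. Speed limits (rad/s): [2.57, 2.57, 3.14, 3.14, 3.14, 3.14].

INTERFACE

Orientations are given as a 3x3 rotation matrix whose columns are the frame's x, y, z axes.
In Python, from plant import state, grab_frame, sign_off, find_in, trace gives the robot as it stands. The module is installed in compiled form; this text tells all that it offers.
- The arm moves only by the shell command python3 -m crank 'ROWS' [FORCE]. ROWS is JSON, one flat list of numbers, 7 for each row, row after row: the shift along the tool's x, y, z in cm, then the turn, a rotation vector about the tool's x, y, z in rad, then the finger opening in cm, from 0 to 8.54. In form: [dx, dy, dz, ax, ay, az, hand, dx, dy, dz, ax, ay, az, hand, ...]. A call has 1 to 12 rows; each row shifts and turns the pose as measured when the row begins, along the tool's axes as they then stand; what a row does not reach is not made up. A row lasts 1/12 s, in which the tool goes at most 41.7 mm and 7.16 degrees, less where a joint would pass 70% of its speed; a pose out of reach is approached as far as the arm can. A call with a gripper value outside its range is refused whole. The fingers move at their own pace and stop on an object; FORCE is the grip in N (left out, the last holds). Time passes only in rows, so rows that do not move let the fingers close. It gives the time, the measured TCP pose, the force and the opening at its end, in the units of the state.
- state(): the state, without advancing time (a new reading comes with each control period).
- grab_frame(name): name is "side" or "top"; returns a dict with "pixels" (420x560x3 uint8, blue, green, red), "range_z" (420x560 float32, mm along the optical axis (not along the pixel's ray), 0 where there is no reading), "mtx" (3x3 intrinsics, pixels), "T" (4x4, takes a point from camera to world coordinates). Camera axes: x right, y down, z forward; pixel columns grow to the right and rows downward; lengths in mm; the calibration is good to about 2 mm. A picture is of the moment at which its call begins.
- sign_off(): hands the job in, once; it reports no verdict.
Trained networks look in a picture, given as the dict that the camera call returned (one of the last four; its "shot" number tells which), for a name from the list of things; names that differ only in an ending like _2 or _b are one class to them, and where a whole thing is asked for, a point or a joint stands for the part that bears it (a point fixed in the world has none). Each returns a list of dicts, best first, with "score" (0 to 1); they miss things now and then, are a little off and sometimes report something else, mostly with a low value. They report only what shows in the picture. A call takes as long as a camera call.
- find_in(picture, query): "at" ([column, row] in pixels, amid what is visible of it).
- trace(picture, query): "region" (420x560 bool, what is visible of it) and "at" ([column, row] in pixels, amid what is visible of it).
The state is a dict: "t": time; "qpos": joint angles; "qd": joint speeds; "tau": joint torques, N m; "ee_pos": TCP position; "orientation": TCP orientation; "wrist_force": force on the tool from outside, world axes, zero at the start; "wrist_torque": the same for the moment, N m; "opening": opening from 0.0 (shut) to 1.0 (fully open).
Only numpy, scipy, OpenCV 4.12 (cv2) and the standard library are available. Lean on these libraries where they do the work, as an engineer would, in place of code of your own. Each camera call takes 0.05 s, during which the arm holds its last target.

TASK

Clear the two spice jars off the sheet pan: stand one upright in each of the two ring seats of the free-turning turntable, without swinging the turntable round. Then slide the empty pan, grip plate to the front, onto the lowest pair of rails in the tray rack that passes above whatever is standing on the worktop inside the rack, fully home against the rear stops, and let go. Leave the bowl, the tumbler and the bottle where they stand.

Things in the scene. Friction and masses are not known exactly. Their poses are not given: they have to be found in the camera images.
- sheet: Aluminium sheet pan, 0.16 kg, on the worktop: 130 mm (x) by 170 mm (y), 4 mm thick, rim top 12 mm above the underside. A flat neck, 60 mm wide, 10 mm high, runs 85 mm forward from the pan to the grip plate. Origin: centre of the pan's underside; x points away from the grip plate (the way it slides into the rack), z up.
- sheet_grip (a point): Grip point of the sheet pan: an upright steel plate 8 mm thick (along the pan's x), 70 mm wide (y), standing from the neck to 52 mm above the pan's underside. This point is in the middle of the plate, 150 mm in front of the pan's origin and 32 mm above its underside. Grip it from above across its 8 mm thickness.
- rack: Open steel tray rack, fixed: 204 mm wide (y), 250 mm high, no floor or top plate. Origin: centre of its underside on the worktop; x is the slide-in direction (open front at -x). Three rail pairs; ledges 18 mm wide, guide flanges 178 mm apart and 18 mm high, from x = -69 (flared to -88) to the rear stops at +65 mm. A home pan has its origin above the rack's, its grip plate 150 mm in front.
- rails_low (a point): Lowest rail pair: point midway between the two ledges at their top surface, 80 mm above the worktop, where the pan's origin lies when home; axes as the rack.
- rails_mid (a point): Middle rail pair, ledge top 145 mm above the worktop; as rails_low.
- rails_high (a point): Highest rail pair, ledge top 210 mm above the worktop; as rails_low.
- turntable (a joint): Angle (rad) of the turntable, counter-clockwise from above. A grey disc 190 mm across, its top 21 mm above the worktop, turning freely (friction about 0.012 N m, no spring) about an upright axis at the midpoint of the two seats.
- seat_a (a point): Centre of one ring seat on the turntable's top surface, 55 mm from its axis: a raised steel ring, 54 mm inside diameter, 62 mm outside, 4 mm high; a jar stands inside it on the disc.
- seat_b (a point): Centre of the other, identical ring seat, on the opposite side of the axis.
- spice_red: Spice jar with a red cap, 45 mm diameter, 106 mm tall, 0.11 kg, standing on the sheet pan. Origin: centre of its underside, z up.
- spice_white: Spice jar with a white cap, 47 mm diameter, 98 mm tall, 0.11 kg, standing on the sheet pan. Origin: centre of its underside, z up. Either jar may go in either seat.
- bowl: Dark lacquered bowl, 154 mm across, 53 mm high. Origin: centre of its underside. The bowl, the tumbler and the bottle are bystanders: one of the three stands on the worktop inside the rack, the others behind the work.
- tumbler: Brushed steel tumbler, 70 mm diameter, 120 mm high. Origin: centre of its underside.
- bottle: White plastic bottle with a grey cap, 66 mm diameter, 180 mm high. Origin: centre of its underside.

How it is judged (in metres and radians):
On the way, in this order (a step that is already met when the one before it is completed fails the run):
1. both jars stand in the ring seats while the pan still lies on the worktop ((((horizontal distance between spice_red and seat_a below 0.01 m and z of spice_red in the frame of seat_a between -0.004 and 0.0035 m and angle between spice_red's own z axis and vertical below 0.08 rad) and (horizontal distance between spice_white and seat_b below 0.01 m and z of spice_white in the frame of seat_b between -0.004 and 0.0035 m and angle between spice_white's own z axis and vertical below 0.08 rad)) or ((horizontal distance between spice_red and seat_b below 0.01 m and z of spice_red in the frame of seat_b between -0.004 and 0.0035 m and angle between spice_red's own z axis and vertical below 0.08 rad) and (horizontal distance between spice_white and seat_a below 0.01 m and z of spice_white in the frame of seat_a between -0.004 and 0.0035 m and angle between spice_white's own z axis and vertical below 0.08 rad))) and height (world z) of sheet below 0.02 m), for 0.2 s.
2. the pan is home on the lowest rail pair that passes above the thing inside the rack (((horizontal distance between bowl and rack below 0.07 m and (x of sheet in the frame of rails_low between -0.008 and 0.008 m and y of sheet in the frame of rails_low between -0.008 and 0.008 m and z of sheet in the frame of rails_low between -0.006 and 0.006 m and angle between the x axis of sheet and the x axis of rack, either way round below 0.07 rad and angle between sheet's own z axis and vertical below 0.06 rad)) or (horizontal distance between tumbler and rack below 0.07 m and (x of sheet in the frame of rails_mid between -0.008 and 0.008 m and y of sheet in the frame of rails_mid between -0.008 and 0.008 m and z of sheet in the frame of rails_mid between -0.006 and 0.006 m and angle between the x axis of sheet and the x axis of rack, either way round below 0.07 rad and angle between sheet's own z axis and vertical below 0.06 rad)) or (horizontal distance between bottle and rack below 0.07 m and (x of sheet in the frame of rails_high between -0.008 and 0.008 m and y of sheet in the frame of rails_high between -0.008 and 0.008 m and z of sheet in the frame of rails_high between -0.006 and 0.006 m and angle between the x axis of sheet and the x axis of rack, either way round below 0.07 rad and angle between sheet's own z axis and vertical below 0.06 rad)))), for 0.2 s.
At the end, for the whole second after the job is handed in: Each jar upright in its own ring seat, within 10 mm of its centre; seats within 20 mm of where they began; pan level and in line on the right rails (low for the bowl in the rack, middle for the tumbler, high for the bottle), within 8 mm of home and 6 mm in height; all at rest ((((horizontal distance between spice_red and seat_a below 0.01 m and z of spice_red in the frame of seat_a between -0.004 and 0.0035 m and angle between spice_red's own z axis and vertical below 0.08 rad) and (horizontal distance between spice_white and seat_b below 0.01 m and z of spice_white in the frame of seat_b between -0.004 and 0.0035 m and angle between spice_white's own z axis and vertical below 0.08 rad)) or ((horizontal distance between spice_red and seat_b below 0.01 m and z of spice_red in the frame of seat_b between -0.004 and 0.0035 m and angle between spice_red's own z axis and vertical below 0.08 rad) and (horizontal distance between spice_white and seat_a below 0.01 m and z of spice_white in the frame of seat_a between -0.004 and 0.0035 m and angle between spice_white's own z axis and vertical below 0.08 rad))) and ((horizontal distance between bowl and rack below 0.07 m and (x of sheet in the frame of rails_low between -0.008 and 0.008 m and y of sheet in the frame of rails_low between -0.008 and 0.008 m and z of sheet in the frame of rails_low between -0.006 and 0.006 m and angle between the x axis of sheet and the x axis of rack, either way round below 0.07 rad and angle between sheet's own z axis and vertical below 0.06 rad)) or (horizontal distance between tumbler and rack below 0.07 m and (x of sheet in the frame of rails_mid between -0.008 and 0.008 m and y of sheet in the frame of rails_mid between -0.008 and 0.008 m and z of sheet in the frame of rails_mid between -0.006 and 0.006 m and angle between the x axis of sheet and the x axis of rack, either way round below 0.07 rad and angle between sheet's own z axis and vertical below 0.06 rad)) or (horizontal distance between bottle and rack below 0.07 m and (x of sheet in the frame of rails_high between -0.008 and 0.008 m and y of sheet in the frame of rails_high between -0.008 and 0.008 m and z of sheet in the frame of rails_high between -0.006 and 0.006 m and angle between the x axis of sheet and the x axis of rack, either way round below 0.07 rad and angle between sheet's own z axis and vertical below 0.06 rad))) and linear speed of each of sheet, spice_red, spice_white below 0.02 m/s and distance of seat_a from where it was at the start of the episode below 0.02 m); the robot touches nothing.
It fails at once if the bowl is shifted by more than 30 mm or tipped (distance of bowl from where it was at the start of the episode above 0.03 m or angle between bowl's own z axis and vertical above 0.4 rad).
It fails at once if the tumbler is shifted by more than 30 mm or tipped (distance of tumbler from where it was at the start of the episode above 0.03 m or angle between tumbler's own z axis and vertical above 0.4 rad).
It fails at once if the bottle is shifted by more than 30 mm or tipped (distance of bottle from where it was at the start of the episode above 0.03 m or angle between bottle's own z axis and vertical above 0.4 rad).
It fails at once if the turntable is swung round: a seat moves more than 25 mm from where it began (distance of seat_a from where it was at the start of the episode above 0.025 m).
It fails at once if a jar is tipped over (angle between any of spice_red, spice_white's own z axis and vertical above 0.7 rad).
It also fails if it takes over 64 s, if anything falls off the work surface, if the arm or the gripper's body presses on something with over 40 N, if the wrist force passes 120 N, or if a joint passes its speed limit or range.

## Working session

There is one attempt and no reset: what is moved stays moved. The work goes in short steps, Python scripts to look and compute and a shell command to move; the robot and the scene stay as the last step left them, time stands still between calls to the robot, and variables do not carry over. Pictures are saved under pics/ and viewed, and the job is handed in when it is done.

```bash
mkdir -p pics; python3 - <<'E'
from plant import *
import cv2
print(state())
for n in("side","top"):
    g=grab_frame(n); cv2.imwrite(f"pics/{n}0.png",g["pixels"]); print(n,g["mtx"].round(1).tolist(),g["T"].round(3).tolist())
E
```

```text
{'t': 0.0, 'qpos': array([ 1.18999893e+00,  2.76613981e-01,  1.50617206e+00,  5.20081177e-05,
        1.36068549e+00, -1.21016831e-01]), 'qd': array([-0.00045919, -0.00060978,  0.00012094, -0.00012529, -0.00020048,
        0.00038344]), 'tau': array([-1.05488216e-03, -4.16778445e+01, -2.45796007e+01, -3.16848927e-04,
        1.11560643e-02, -3.74022545e-05]), 'ee_pos': array([147.49399373, 555.20327788, 230.41337317]), 'orientation': array([[ 2.56878318e-01, -7.45524615e-04, -9.66443466e-01],
       [ 9.66441966e-01, -1.72538285e-03,  2.56879251e-01],
       [-1.85899479e-03, -9.99998234e-01,  2.77292829e-04]]), 'wrist_force': array([0.47335926, 0.37955546, 0.08984621]), 'wrist_torque': array([-0.0494652 ,  0.04549644,  0.03205266]), 'opening': 0.9999779244654354}
side [[426.8, 0.0, 287.1], [0.0, 426.8, 208.4], [0.0, 0.0, 1.0]] [[0.898, -0.161, 0.41, 116.835], [-0.44, -0.383, 0.812, -895.85], [0.026, -0.91, -0.414, 643.536], [0.0, 0.0, 0.0, 1.0]]
top [[414.7, 0.0, 273.2], [0.0, 414.7, 206.7], [0.0, 0.0, 1.0]] [[-0.024, -0.992, 0.124, 461.224], [-1.0, 0.024, 0.003, 77.522], [-0.006, -0.124, -0.992, 1361.753], [0.0, 0.0, 0.0, 1.0]]
```

View pics/side0.png

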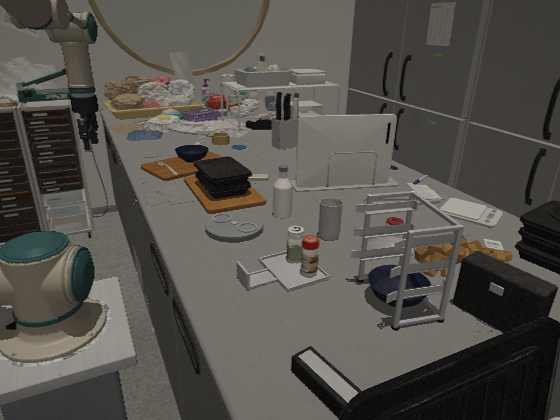

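View pics/top0.png

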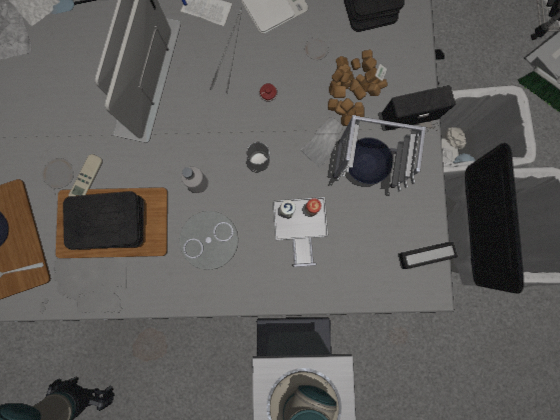

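The top picture shows the pan at about (300,218) with white jar (287,208) and red jar (313,206), the turntable at (209,240) with seats near (193,248)/(223,232), the dark bowl inside the rack (370,160), the tumbler (258,157) and the bottle (193,179). Bowl in rack → low rails.

```bash
cat >h.py <<'E'
from plant import *
import numpy as np, cv2
def cloud(g):
    z=g["range_z"].astype(float); v,u=np.mgrid[0:420,0:560]; K=g["mtx"]
    P=np.stack([(u-K[0,2])/K[0,0]*z,(v-K[1,2])/K[1,1]*z,z],-1)
    W=P@g["T"][:3,:3].T+g["T"][:3,3]; W[z==0]=np.nan; return W
def onplane(g,uv,zw):
    K=g["mtx"];uv=np.atleast_2d(uv).astype(float)
    d=np.c_[(uv[:,0]-K[0,2])/K[0,0],(uv[:,1]-K[1,2])/K[1,1],np.ones(len(uv))]@g["T"][:3,:3].T
    o=g["T"][:3,3]; s=(zw-o[2])/d[:,2]; return o+d*s[:,None]
def proj(g,p):
    p=np.atleast_2d(p); c=(p-g["T"][:3,3])@g["T"][:3,:3]; q=c@g["mtx"].T; return q[:,:2]/q[:,2:]
E
python3 - <<'E'
from h import *
np.set_printoptions(suppress=True,precision=1)
for n in("top","side"):
    g=grab_frame(n); W=cloud(g); np.savez(f"{n}0.npz",**g)
    im=g["pixels"].copy()
    for q in["sheet","spice_red","spice_white","turntable","seat_a","rack","bowl","tumbler","bottle","sheet_grip"]:
        for r in trace(g,q)[:2]:
            m=r["region"]; w=W[m]; w=w[~np.isnan(w[:,0])]
            if len(w)<5: print(n,q,r["score"],r["at"],m.sum());continue
            print(n,q,round(r["score"],2),np.round(r["at"]),m.sum(),"med",np.median(w,0),"lo",np.percentile(w,2,axis=0),"hi",np.percentile(w,98,axis=0))
    if n=="top":
        cv2.imwrite("pics/c1.png",cv2.resize(im[180:280,170:340],None,fx=4.7,fy=4.7,interpolation=cv2.INTER_CUBIC))
        cv2.imwrite("pics/c2.png",cv2.resize(im[100:210,310:440],None,fx=5,fy=5,interpolation=cv2.INTER_CUBIC))
    else:
        cv2.imwrite("pics/c3.png",cv2.resize(im[170:340,195:475],None,fx=2.8,fy=2.8,interpolation=cv2.INTER_CUBIC))
E
```

```text
top sheet 0.64 [304. 229.] 2091 med [559.5  -9.4   5.4] lo [444.3 -88.1  -0.6] hi [651.8  74.9  50. ]
top spice_red 0.71 [313. 208.] 222 med [615.9 -39.8 109.8] lo [597.5 -61.5  15.9] hi [638.4 -21.5 115.8]
top spice_red 0.26 [370. 158.] 1570 med [ 772.3 -245.7   22.4] lo [ 699.1 -302.     5.6] hi [ 839.4 -183.9   55. ]
top spice_white 0.7 [286. 208.] 226 med [612.9  38.5 101.5] lo [592.4  17.   31.8] hi [637.9  59.8 107.8]
top turntable 0.67 [206. 241.] 2733 med [525.9 293.2  22. ] lo [441.3 207.2  15.3] hi [611.  377.7  28.2]
top turntable 0.26 [398. 153.] 2395 med [ 771.9 -303.7  208.1] lo [ 682.2 -389.8   -0.2] hi [ 847.1 -122.4  253.5]
top seat_a 0.95 [208. 239.] 2680 med [526.3 292.   22.1] lo [444.2 207.7  16.2] hi [610.3 377.5  28.2]
top rack 0.86 [400. 148.] 2450 med [ 772.9 -302.7  208. ] lo [ 682.1 -397.4   -0.5] hi [ 847.5 -122.7  253.5]
top bowl 0.68 [372. 160.] 1580 med [ 772.2 -245.2   22.6] lo [ 701.2 -302.4    5.9] hi [ 839.1 -179.2   55.5]
top tumbler 0.7 [258. 153.] 518 med [799.6 126.3  47.3] lo [750.5  94.    0.2] hi [818.6 156.4 121.1]
top tumbler 0.27 [303. 226
[... 855 characters left out ...]
.4 280.1  20.5] lo [438.3 199.7  15.1] hi [605.2 368.4  24.9]
side rack 0.68 [408. 245.] 6116 med [ 764.7 -312.2  153.3] lo [ 674.6 -345.5   -0.2] hi [995.2  -8.7 249.2]
side rack 0.62 [389. 283.] 1168 med [ 768.6 -205.5   32.1] lo [ 694.9 -303.7    8.7] hi [ 839.  -159.6   52.7]
side tumbler 0.88 [332. 220.] 912 med [771.3 100.9  74.2] lo [749.   87.6   0.4] hi [816.6 167.2 119.3]
side tumbler 0.16 [235. 223.] 1249 med [519.9 280.6  20.5] lo [438.7 200.4  16.4] hi [607.8 370.4  24.9]
side bottle 0.74 [284. 193.] 810 med [705.3 305.5  83.8] lo [683.1 292.1   5.8] hi [741.  333.6 178.1]
side sheet_grip 0.69 [279. 274.] 1946 med [548.5 -22.2   4.2] lo [435.3 -93.3   0.2] hi [653.6  73.8  49.9]
```

```bash
ls pics
```

```text
c1.png
c2.png
c3.png
side0.png
top0.png
```

View pics/c1.png

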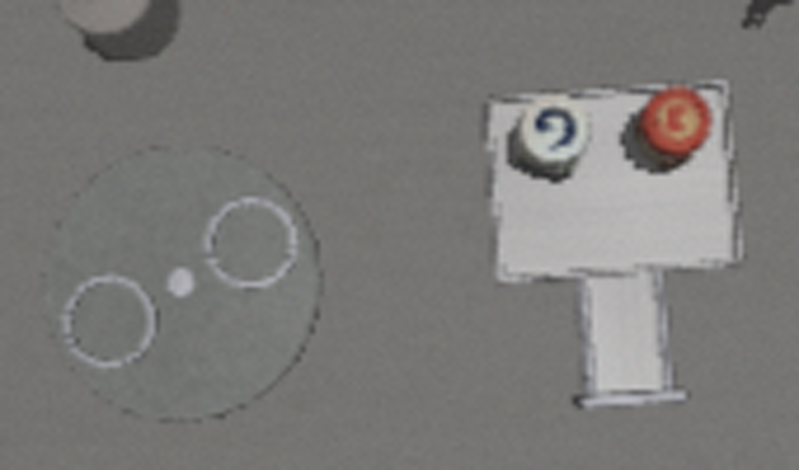

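View pics/c2.png

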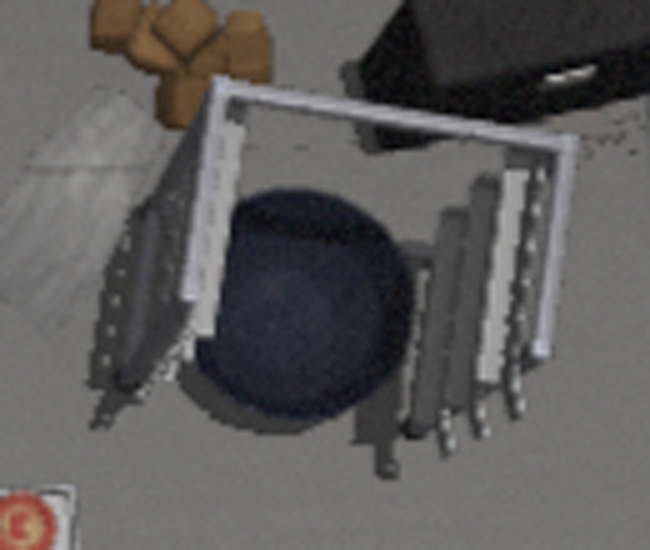

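View pics/c3.png

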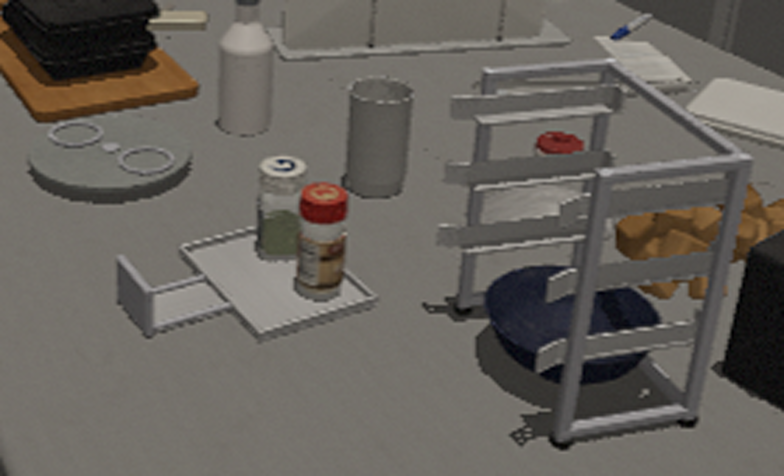

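The crops show both ring seats clearly, at crop c1 pixels (250,242) and (109,322). The caps are at (555,132) and (676,122), and the plate's top edge runs (580,405)–(685,395). The bowl is inside the rack. Next I'll fit precisely.

```bash
python3 - <<'E'
from h import *
np.set_printoptions(suppress=True,precision=1)
G={n:dict(np.load(f"{n}0.npz")) for n in("top","side")}
C={n:cloud(G[n]) for n in G}
# caps
for nm,c,zc in(("red",(615,-40),110),("white",(613,38),102)):
    for n in G:
        W=C[n]; m=(abs(W[...,2]-zc)<4)&(np.hypot(W[...,0]-c[0],W[...,1]-c[1])<35)
        pt=np.argwhere(m)[:,::-1].astype(np.float32)
        (cc,r)=cv2.minEnclosingCircle(W[m][:,:2].astype(np.float32))
        print(nm,n,m.sum(),"mean",W[m].mean(0),"circ",cc,r,"rayc",onplane(G[n],pt.mean(0),zc))
# rings: bright pixels in turntable
g=G["top"]; gray=cv2.cvtColor(g["pixels"],cv2.COLOR_BGR2GRAY).astype(float)
v,u=np.mgrid[0:420,0:560]
for n,cs in(("top",((222.7,231),(192.8,248))),("side",)and("side",None)):
    g=G[n]; gray=cv2.cvtColor(g["pixels"],cv2.COLOR_BGR2GRAY).astype(float)
    if cs is None:
        cs=[proj(g,np.r_[p[:2],25])[0] for p in seats]
    seats=[]
    for c in cs:
        c3=onplane(g,c,25)[0]
        P=onplane(g,np.c_[u.ravel(),v.ravel()],25).reshape(420,560,3)
        def score(xy):
            d=np.hypot(P[...,0]-xy[0],P[...,1]-xy[1]); w=np.exp(-((d-29)/1.5)**2); w2=(abs(d-29)<12)
            return -(w*gray)[w2].sum()/w[w2].sum()
        from scipy.optimize import minimize
        b=min((minimize(score,c3[:2]+np.array(o),method="Nelder-Mead") for o in((0,0),(3,0),(-3,0),(0,3),(0,-3))),key=lambda r:r.fun)
        print(n,"seat",b.x,b.fun); seats.append(b.x)
    d=seats[0]-seats[1]; print("dist",np.hypot(*d),"ang",np.degrees(np.arctan2(d[1],d[0])),"mid",(seats[0]+seats[1])/2)
# sheet: rect fit from cloud with z between 2 and 16 plus plate
for n in G:
    W=C[n]; box=(W[...,0]>500)&(W[...,0]<680)&(abs(W[...,1])<120)&(W[...,2]>2)&(W[...,2]<16)
    p=W[box][:,:2].astype(np.float32); print(n,"pan",box.sum(),cv2.minAreaRect(p))
    pl=(W[...,0]>420)&(W[...,0]<480)&(abs(W[...,1]+10)<60)&(W[...,2]>30)&(W[...,2]<56)
    p=W[pl]; print(n,"plate",pl.sum(),p.mean(0),p.max(0),p.min(0),cv2.minAreaRect(p[:,:2].astype(np.float32)))
    pl&=W[...,2]>48
    if pl.sum()>3: print(" top",pl.sum(),W[pl].mean(0),cv2.minAreaRect(W[pl][:,:2].astype(np.float32)))
# rack
for n in G:
    W=C[n]; box=(W[...,0]>640)&(W[...,0]<900)&(W[...,1]>-430)&(W[...,1]<-80)
    for lo,hi in((238,256),(205,214),(140,149),(76,84),(15,72)):
        m=box&(W[...,2]>lo)&(W[...,2]<hi)
        if m.sum()>20: print(n,"rack",lo,hi,m.sum(),cv2.minAreaRect(W[m][:,:2].astype(np.float32)),W[m].mean(0))
E
```

```text
red top 137 mean [619.9 -42.3 110.6] circ (619.8187866210938, -43.132137298583984) 21.7655086517334 rayc [[619.9 -42.3 110. ]]
red side 117 mean [617.7 -46.8 109.2] circ (618.2836303710938, -44.501834869384766) 23.971210479736328 rayc [[616.9 -48.1 110. ]]
white top 142 mean [618.7  35.8 102.2] circ (617.5250854492188, 36.232505798339844) 22.450998306274414 rayc [[618.7  35.8 102. ]]
white side 105 mean [615.   32.6 101.2] circ (617.81396484375, 34.10177993774414) 24.687162399291992 rayc [[614.2  31.1 102. ]]
top seat [552.4 244.7] -152.03802148379597
top seat [501.  342.5] -143.84785245628177
dist 110.47590858006158 ang -62.236667555606616 mid [526.7 293.6]
side seat [550.8 244. ] -131.64373628718042
side seat [499.3 341.8] -133.3144379831864
dist 110.51785340807687 ang -62.25041462830858 mid [525.  292.9]
top pan 2033 ((590.0297241210938, 0.02445220947265625), (179.70359802246094, 239.70640563964844), 0.11869683116674423)
top plate 55 [440.6 -11.7  52.3] [444.8  20.5  55.3] [435.9 -45.6  47.9] ((440.73919677734375, -12.50344467163086), (7.902185440063477, 66.13931274414062), 2.3934
[... 1308 characters left out ...]
8.350341796875, -235.78921508789062), (206.89553833007812, 130.72190856933594), 78.67403411865234) [ 781.6 -254.2  246. ]
side rack 205 214 565 ((754.7080688476562, -233.2065887451172), (202.77398681640625, 156.5698699951172), 78.5983657836914) [ 759.4 -226.5  209.7]
side rack 140 149 503 ((755.2113037109375, -234.562255859375), (201.49627685546875, 158.3720245361328), 78.43486022949219) [ 756.2 -224.2  144.7]
side rack 76 84 718 ((780.20703125, -250.2600555419922), (239.1234588623047, 339.2208557128906), 0.07231079787015915) [ 800.3 -223.9   79.9]
side rack 15 72 2716 ((792.4843139648438, -253.13525390625), (214.79583740234375, 344.7694396972656), 0.02686377242207527) [ 814.5 -271.9   39.5]
```

```bash
cat >p.py <<'E'
import sys
from h import *
# usage: p.py x y z thetadeg n  -> rows plan
def plan(x,y,z,th,n):
    s=state(); p=s["ee_pos"].copy(); R=s["orientation"]
    np.set_printoptions(suppress=True,precision=2)
    print("t",round(s["t"],2),"p",p,"th",np.degrees(np.arctan2(R[1,0],R[0,0])),"tilt",R[2,0],R[2,2],"F",s["wrist_force"],"op",round(s["opening"]*85.4,1),"q",s["qpos"])
    from scipy.spatial.transform import Rotation as Ro
    a=np.radians(th); T=np.c_[[np.cos(a),np.sin(a),0],[0,0,-1],[-np.sin(a),np.cos(a),0]]
    rv=Ro.from_matrix(R.T@T).as_rotvec()
    for i in range(n):
        d=(np.array([x,y,z])-p)/(n-i); Ri=R@Ro.from_rotvec(rv*i/n).as_matrix()
        print(np.round(R.T@d/10 if n==1 else Ri.T@d/10,2),np.round(rv/n,3),"|d|",np.linalg.norm(d).round(1)); p=p+d
a=list(map(float,sys.argv[1:])); plan(*a[:4],int(a[4]))
E
python3 p.py 617.5 35.2 180 117.8 18
```

```text
t 1.2 p [147.7  555.74 231.34] th 75.11564371718774 tilt 5.4567830897024464e-05 6.239242434966917e-06 F [-0.4  -0.39 -0.77] op 85.7 q [ 1.19  0.28  1.5   0.    1.36 -0.12]
[-2.12  0.29 -3.27] [ 0.   -0.04  0.  ] |d| 39.1
[-2.26  0.29 -3.17] [ 0.   -0.04  0.  ] |d| 39.1
[-2.39  0.29 -3.08] [ 0.   -0.04  0.  ] |d| 39.1
[-2.51  0.29 -2.98] [ 0.   -0.04  0.  ] |d| 39.1
[-2.63  0.29 -2.87] [ 0.   -0.04  0.  ] |d| 39.1
[-2.75  0.29 -2.76] [ 0.   -0.04  0.  ] |d| 39.1
[-2.86  0.29 -2.64] [ 0.   -0.04  0.  ] |d| 39.1
[-2.97  0.29 -2.52] [ 0.   -0.04  0.  ] |d| 39.1
[-3.07  0.29 -2.4 ] [ 0.   -0.04  0.  ] |d| 39.1
[-3.17  0.29 -2.27] [ 0.   -0.04  0.  ] |d| 39.1
[-3.26  0.29 -2.14] [ 0.   -0.04  0.  ] |d| 39.1
[-3.34  0.29 -2.  ] [ 0.   -0.04  0.  ] |d| 39.1
[-3.42  0.29 -1.86] [ 0.   -0.04  0.  ] |d| 39.1
[-3.5   0.29 -1.72] [ 0.   -0.04  0.  ] |d| 39.1
[-3.57  0.29 -1.57] [ 0.   -0.04  0.  ] |d| 39.1
[-3.63  0.29 -1.42] [ 0.   -0.04  0.  ] |d| 39.1
[-3.68  0.29 -1.27] [ 0.   -0.04  0.  ] |d| 39.1
[-3.73  0.29 -1.12] [ 0.   -0.04  0.  ] |d| 39.1
```

```bash
python3 -m crank '[-2.1,0.3,-3.3,0,-0.04,0,7.5, -2.25,0.3,-3.2,0,-0.04,0,7.5, -2.4,0.3,-3.1,0,-0.04,0,7.5, -2.5,0.3,-3.0,0,-0.04,0,7.5, -2.6,0.3,-2.9,0,-0.04,0,7.5, -2.75,0.3,-2.75,0,-0.04,0,7.5, -2.85,0.3,-2.65,0,-0.04,0,7.5, -2.95,0.3,-2.5,0,-0.04,0,7.5, -3.05,0.3,-2.4,0,-0.04,0,7.5, -3.15,0.3,-2.3,0,-0.04,0,7.5, -3.25,0.3,-2.15,0,-0.04,0,7.5, -3.35,0.3,-2.0,0,-0.04,0,7.5]' 40; python3 p.py 617.5 35.2 150 117.8 8
```

```text
t: 2.2
ee_pos: [473.3, 206.1, 193.6]
orientation: [[-0.257, 0.004, -0.967], [0.966, 0.011, -0.256], [0.01, -1.0, -0.007]]
wrist_force: [1.5, 1.0, -0.8]
opening: 0.873
t 2.2 p [473.31 206.07 193.6 ] th 104.86403490451573 tilt 0.009580140641922018 -0.006591448993197369 F [ 1.5   0.99 -0.75] op 74.6 q [ 0.27  0.21  1.7   0.01  1.23 -1.56]
[-2.53  0.53 -1.19] [ 0.   -0.03  0.  ] |d| 28.5
[-2.56  0.53 -1.12] [ 0.   -0.03  0.  ] |d| 28.5
[-2.59  0.53 -1.05] [ 0.   -0.03  0.  ] |d| 28.5
[-2.62  0.53 -0.97] [ 0.   -0.03  0.  ] |d| 28.5
[-2.65  0.54 -0.9 ] [ 0.   -0.03  0.  ] |d| 28.5
[-2.67  0.54 -0.83] [ 0.   -0.03  0.  ] |d| 28.5
[-2.69  0.54 -0.75] [ 0.   -0.03  0.  ] |d| 28.5
[-2.71  0.54 -0.67] [ 0.   -0.03  0.  ] |d| 28.5
```

```bash
python3 -m crank '[-2.5,0.5,-1.2,0,-0.03,0,7.5, -2.55,0.5,-1.1,0,-0.03,0,7.5, -2.6,0.5,-1.05,0,-0.03,0,7.5, -2.6,0.5,-1.0,0,-0.03,0,7.5, -2.65,0.5,-0.9,0,-0.03,0,7.5, -2.65,0.5,-0.85,0,-0.03,0,7.5, -2.7,0.5,-0.75,0,-0.03,0,7.5, -2.7,0.5,-0.7,0,-0.03,0,7.5, 0,0,0,0,0,0,7.5]'; python3 p.py 617.5 35.2 120 117.8 1
```

```text
t: 2.95
ee_pos: [632.8, 20.3, 150.7]
orientation: [[-0.483, 0.011, -0.876], [0.876, 0.009, -0.483], [0.002, -1.0, -0.014]]
wrist_force: [0.0, 0.5, 0.7]
opening: 0.878
t 2.95 p [632.76  20.29 150.74] th 118.87682626536844 tilt 0.002196590928296927 -0.013800051031393883 F [0.04 0.45 0.7 ] op 75.0 q [-0.08  0.41  1.51  0.01  1.21 -2.16]
[2.04 3.07 0.66] [0.01 0.02 0.  ] |d| 37.4
```

```bash
python3 -m crank '[0,0,0,0,0,0,7.5]' ; python3 p.py 617.5 35.2 125 117.8 2
```

```text
t: 3.03
ee_pos: [633.1, 19.3, 150.0]
orientation: [[-0.481, 0.01, -0.877], [0.877, 0.009, -0.481], [0.003, -1.0, -0.013]]
wrist_force: [-0.5, 0.7, -0.5]
opening: 0.876
t 3.03 p [633.1   19.34 150.04] th 118.75613550836096 tilt 0.0031915069730945986 -0.012914490018004572 F [-0.51  0.73 -0.48] op 74.8 q [-0.08  0.41  1.51  0.01  1.21 -2.16]
[1.07 1.25 0.32] [0.01 0.01 0.  ] |d| 16.7
[1.07 1.25 0.32] [0.01 0.01 0.  ] |d| 16.7
```

```bash
python3 -m crank '[1.05,1.2,0.3,0.006,0.01,0,7.5, 1.05,1.2,0.3,0.006,0.01,0,7.5, 0,0,0,0,0,0,7.5, 0,0,0,0,0,0,7.5]' ; python3 p.py 617.5 35.2 125 117.8 1
```

```text
t: 3.37
ee_pos: [617.4, 36.1, 126.2]
orientation: [[-0.461, 0.0, -0.887], [0.887, 0.003, -0.461], [0.003, -1.0, -0.002]]
wrist_force: [1.6, -0.2, 0.1]
opening: 0.878
t 3.37 p [617.36  36.08 126.19] th 117.47376688932334 tilt 0.002995733430639043 -0.0015760136742263055 F [ 1.6  -0.18  0.09] op 75.0 q [-0.06  0.41  1.57  0.    1.16 -2.11]
[-0.08  0.12  0.03] [ 0.   -0.01  0.  ] |d| 1.5
```

```bash
python3 -m crank '[-0.05,1.6,0,0,0,0,7.5, 0,1.6,0,0,0,0,7.5, 0,1.6,0,0,0,0,7.5, 0,1.6,0,0,0,0,7.5, 0,1.5,0,0,0,0,7.5, 0,0,0,0,0,0,7.5]' ; python3 p.py 617.5 35.2 46 117.8 1; python3 - <<'E'
from h import *
a=[grab_frame(n)["pixels"] for n in("side","top")]
cv2.imwrite("pics/g1.png",np.hstack([cv2.resize(a[0][180:300,220:360],None,fx=2.8,fy=2.8),cv2.resize(a[1][160:280,230:370],None,fx=2.8,fy=2.8)]))
E
```

```text
t: 3.87
ee_pos: [622.0, 38.1, 52.2]
orientation: [[-0.466, 0.014, -0.884], [0.885, 0.003, -0.466], [-0.004, -1.0, -0.013]]
wrist_force: [-0.4, -0.3, -0.7]
opening: 0.88
t 3.87 p [621.98  38.07  52.18] th 117.80139760487255 tilt -0.004069484206633519 -0.013445726785684486 F [-0.41 -0.32 -0.67] op 75.1 q [-0.05  0.48  1.66  0.    0.99 -2.11]
[-0.04  0.61  0.54] [ 0.01  0.   -0.  ] |d| 8.2
```

View pics/g1.png

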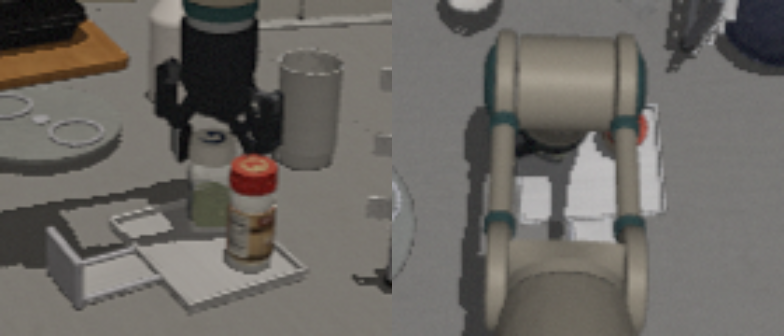

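The side crop shows the open fingers straddling the white cap, with the red jar clear beside them. Correct the small drift, then close.

```bash
python3 -m crank '[-0.05,0.6,0.5,0.013,0,0.004,7.5, 0,0,0,0,0,0,7.5]' ; python3 p.py 617.5 35.2 46 117.8 1; python3 -m crank '[0,0,0,0,0,0,4.0, 0,0,0,0,0,0,4.0, 0,0,0,0,0,0,4.0, 0,0,0,0,0,0,4.0, 0,0,0,0,0,0,4.0, 0,0,0,0,0,0,4.0]' 40
```

```text
t: 4.13
ee_pos: [621.3, 35.0, 51.0]
orientation: [[-0.466, 0.013, -0.884], [0.884, -0.008, -0.467], [-0.013, -1.0, -0.007]]
wrist_force: [0.2, -0.2, -0.1]
opening: 0.879
t 4.13 p [621.3   34.97  51.01] th 117.80968685507258 tilt -0.013238291712064896 -0.007196792830612547 F [ 0.18 -0.23 -0.05] op 75.0 q [-0.05  0.48  1.66 -0.01  0.99 -2.1 ]
[0.2  0.5  0.33] [ 0.01  0.   -0.01] |d| 6.3
t: 4.63
ee_pos: [622.9, 35.0, 54.1]
orientation: [[-0.467, 0.018, -0.884], [0.884, -0.009, -0.467], [-0.016, -1.0, -0.012]]
wrist_force: [-0.3, 0.3, -0.9]
opening: 0.606
```

```bash
python3 -m crank '[0,0.5,0.2,0.01,0,-0.01,4.0, 0,0.2,0,0,0,0,4.0, 0,0,0,0,0,0,4.0, 0,0,0,0,0,0,4.0]'; python3 p.py 617.5 35.2 46 117.8 1
```

```text
t: 4.97
ee_pos: [624.0, 35.4, 54.4]
orientation: [[-0.466, 0.011, -0.885], [0.885, -0.002, -0.466], [-0.007, -1.0, -0.009]]
wrist_force: [-0.3, -0.4, -1.6]
opening: 0.605
t 4.97 p [624.01  35.39  54.36] th 117.79770192371129 tilt -0.0066699785810163245 -0.009119983798820213 F [-0.29 -0.42 -1.56] op 51.6 q [-0.05  0.48  1.65 -0.    1.   -2.11]
[0.29 0.83 0.59] [ 0.01 -0.   -0.01] |d| 10.6
```

```bash
python3 -m crank '[0,0,0,0,0,0,3.0, 0,0,0,0,0,0,3.0]' 50;  python3 - <<'E'
from h import *
g=grab_frame("side")
cv2.imwrite("pics/g2.png",cv2.resize(g["pixels"][170:300,220:360],None,fx=4.5,fy=4.5,interpolation=cv2.INTER_CUBIC))
E
```

```text
t: 5.13
ee_pos: [623.8, 35.2, 53.6]
orientation: [[-0.466, 0.01, -0.885], [0.885, -0.002, -0.466], [-0.006, -1.0, -0.008]]
wrist_force: [-0.0, -0.2, -1.6]
opening: 0.602
```

View pics/g2.png

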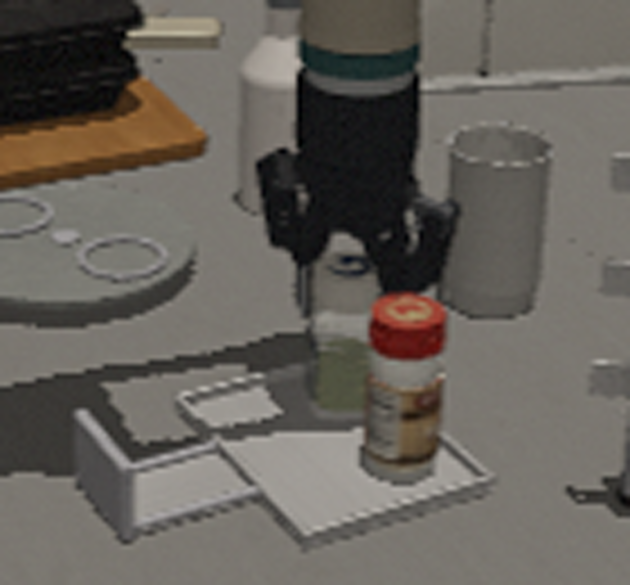

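The grip holds the white cap at crop pixel (350,265) and the jar is still upright. Lift.

```bash
python3 -m crank '[0,-1.5,0,0,0,0,3.0, 0,-2.5,0,0,0,0,3.0, 0,-2.5,0,0,0,0,3.0, 0,-2.0,0,0,0,0,3.0, 0,0,0,0,0,0,3.0]' 50;  python3 - <<'E'
from h import *
np.set_printoptions(suppress=True,precision=1)
g=grab_frame("side")
cv2.imwrite("pics/g3.png",cv2.resize(g["pixels"][150:300,220:360],None,fx=4,fy=4,interpolation=cv2.INTER_CUBIC))
for q in("spice_white",):
    for r in trace(g,q)[:2]:
        W=cloud(g)[r["region"]];W=W[~np.isnan(W[:,0])]; print(q,r["score"],r["at"],np.median(W,0),W.min(0),W.max(0))
E
python3 p.py 500.2 342.2 150 117.8 12
```

```text
t: 5.6
ee_pos: [619.9, 35.1, 135.7]
orientation: [[-0.466, -0.002, -0.885], [0.885, -0.001, -0.466], [-0.0, -1.0, 0.003]]
wrist_force: [0.1, 0.2, -0.5]
opening: 0.601
spice_white 0.79 [298.3, 218.0] [606.3  13.9 141.1] [588.7   2.1   1.4] [665.4 177.6 194. ]
spice_white 0.64 [233.3, 223.4] [521.5 277.9  20.5] [430.4 193.4  -3.6] [638.7 382.6  27.8]
t 5.7 p [617.62  35.16 132.1 ] th 117.77464700307627 tilt 0.003123926324207515 0.007952364279093554 F [-0.15  0.29 -1.94] op 51.5 q [-0.05  0.41  1.55 -0.    1.19 -2.11]
[ 2.72 -0.14 -0.33] [-0. -0.  0.] |d| 27.4
[ 2.72 -0.14 -0.33] [-0. -0.  0.] |d| 27.4
[ 2.72 -0.14 -0.33] [-0. -0.  0.] |d| 27.4
[ 2.72 -0.14 -0.33] [-0. -0.  0.] |d| 27.4
[ 2.72 -0.15 -0.33] [-0. -0.  0.] |d| 27.4
[ 2.72 -0.15 -0.33] [-0. -0.  0.] |d| 27.4
[ 2.72 -0.15 -0.33] [-0. -0.  0.] |d| 27.4
[ 2.72 -0.15 -0.33] [-0. -0.  0.] |d| 27.4
[ 2.72 -0.15 -0.33] [-0. -0.  0.] |d| 27.4
[ 2.72 -0.15 -0.33] [-0. -0.  0.] |d| 27.4
[ 2.72 -0.15 -0.33] [-0. -0.  0.] |d| 27.4
[ 2.72 -0.15 -0.33] [-0. -0.  0.] |d| 27.4
```

View pics/g3.png

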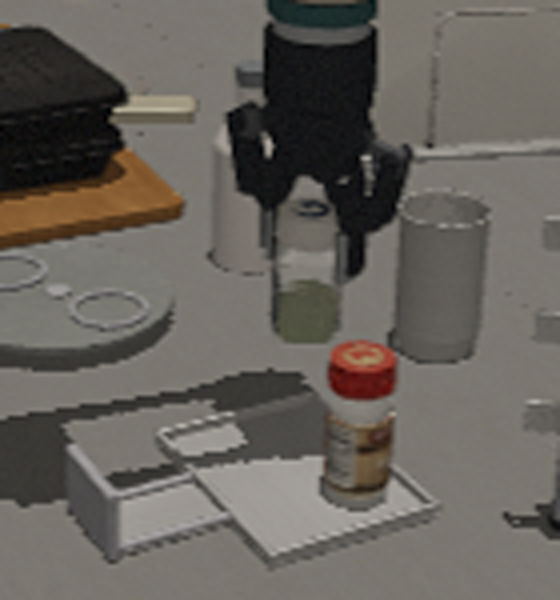

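```bash
python3 -m crank '[1.5,0,-0.3,0,0,0,3.0, 2.7,0,-0.3,0,0,0,3.0, 2.7,0,-0.3,0,0,0,3.0, 2.7,0,-0.3,0,0,0,3.0, 2.7,0,-0.3,0,0,0,3.0, 2.7,0,-0.3,0,0,0,3.0, 2.7,0,-0.3,0,0,0,3.0, 2.7,0,-0.3,0,0,0,3.0, 2.7,0,-0.3,0,0,0,3.0, 2.7,0,-0.3,0,0,0,3.0, 2,0,-0.3,0,0,0,3.0, 1,0,0,0,0,0,3.0]';python3 -m crank '[0,0,0,0,0,0,3.0]';  python3 p.py 505.2 344.8 120 117.8 2
```

```text
t: 6.7
ee_pos: [490.3, 319.9, 109.5]
orientation: [[-0.459, -0.051, -0.887], [0.888, -0.006, -0.46], [0.018, -0.999, 0.048]]
wrist_force: [-0.1, 0.2, -1.1]
opening: 0.601
t: 6.78
ee_pos: [487.6, 321.7, 107.8]
orientation: [[-0.462, -0.054, -0.885], [0.887, -0.007, -0.462], [0.019, -0.998, 0.052]]
wrist_force: [-0.1, 0.3, -1.2]
opening: 0.601
t 6.78 p [487.56 321.73 107.84] th 117.51703336987744 tilt 0.018760723819780376 0.05158780490892687 F [-0.05  0.29 -1.2 ] op 51.3 q [ 0.45  0.41  1.63  0.02  1.16 -1.61]
[ 0.63 -0.66 -1.28] [-0.03 -0.    0.01] |d| 15.7
[ 0.62 -0.64 -1.3 ] [-0.03 -0.    0.01] |d| 15.7
```

```bash
python3 -m crank '[0.6,-0.65,-1.3,-0.026,0,0.01,3.0, 0.6,-0.65,-1.3,-0.026,0,0.01,3.0, 0,0,0,0,0,0,3.0]';python3 -m crank '[0,0,0,0,0,0,3.0]';  python3 p.py 505.2 344.8 105 117.8 1;  python3 - <<'E'
from h import *
np.set_printoptions(suppress=True,precision=1)
for n in("side","top"):
    g=grab_frame(n); np.savez(n+"1.npz",**g)
    c=(150,270,180,300) if n=="side" else (190,290,160,280)
    cv2.imwrite(f"pics/g4{n}.png",cv2.resize(g["pixels"][c[0]:c[1],c[2]:c[3]],None,fx=5,fy=5,interpolation=cv2.INTER_CUBIC))
    for r in trace(g,"spice_white")[:1]:
        W=cloud(g)[r["region"]];W=W[~np.isnan(W[:,0])]; print(n,r["score"],r["at"],np.median(W,0),np.percentile(W,3,axis=0),np.percentile(W,97,axis=0))
E
```

```text
t: 7.03
ee_pos: [506.0, 344.6, 118.3]
orientation: [[-0.462, 0.002, -0.887], [0.887, -0.004, -0.462], [-0.004, -1.0, -0.0]]
wrist_force: [-0.5, -0.2, -1.5]
opening: 0.6
t: 7.12
ee_pos: [506.8, 344.5, 118.6]
orientation: [[-0.462, 0.003, -0.887], [0.887, -0.004, -0.462], [-0.005, -1.0, -0.001]]
wrist_force: [-0.1, 0.2, -1.3]
opening: 0.601
t 7.12 p [506.75 344.53 118.64] th 117.52480772806206 tilt -0.004916674327590987 -0.001290245933474521 F [-0.12  0.22 -1.27] op 51.3 q [ 0.49  0.41  1.59 -0.01  1.14 -1.56]
[0.1  1.36 0.13] [ 0.   -0.01 -0.01] |d| 13.7
top 0.5 [188.8, 251.4] [492.6 322.7 138.1] [480.1 316.8  81.3] [509.1 335.9 171. ]
```

View pics/g4side.png

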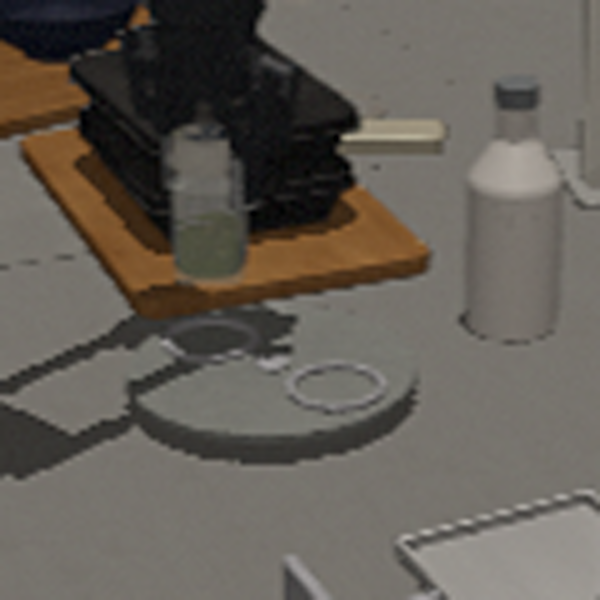

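View pics/g4top.png

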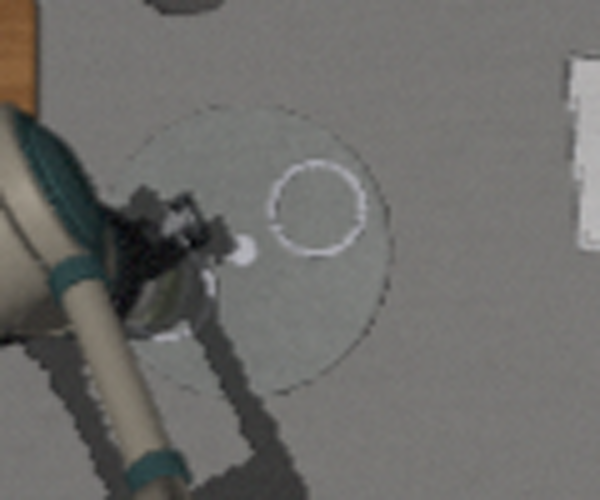

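The side crop shows the white jar held upright at (208,215), above the left seat. Next, fit its axis from the side depth.

```bash
cat >fit.py <<'E'
from h import *
from scipy.optimize import least_squares
np.set_printoptions(suppress=True,precision=1)
def fit(g,c,r,z0,z1,tag=""):
    W=cloud(g); m=(W[...,2]>z0)&(W[...,2]<z1)&(np.hypot(W[...,0]-c[0],W[...,1]-c[1])<r+14)
    P=W[m]
    def f(p): return np.hypot(P[:,0]-p[0]-p[2]*(P[:,2]-z0)/100,P[:,1]-p[1]-p[3]*(P[:,2]-z0)/100)-r
    s=least_squares(f,[*c,0,0],loss="soft_l1",f_scale=1.5)
    s2=least_squares(lambda p:f([*p,0,0]),[*c],loss="soft_l1",f_scale=1.5)
    e=f([*s2.x,0,0]); print(tag,m.sum(),"upright fit",s2.x,"medabs",np.median(abs(e)),"| tilted",s.x,"z",P[:,2].min(),P[:,2].max(), "zhist",np.histogram(P[:,2],6)[0])
    return s2.x
E
python3 - <<'E'
from fit import *
g0=dict(np.load("side0.npz")); g=dict(np.load("side1.npz"))
fit(g0,(617.5,35.2),23.5,20,75,"white initially")
fit(g0,(619,-43.5),22.5,20,75,"red initially")
fit(g,(501,342),23.5,76,125,"held")
# projection check
for c in((500.2,342.2),):
    for z in(69,100,125):
        print(z,(proj(g,[*c,z])-[180,150])*5)
E
```

```text
white initially 262 upright fit [615.7  35.3] medabs 1.3774919537584118 | tilted [615.4  35.4   0.9  -0.6] z 20.001014957379198 74.98404715430001 zhist [40 44 43 42 47 46]
red initially 308 upright fit [619.2 -44. ] medabs 0.8561063710678223 | tilted [619.  -44.    0.5  -0.1] z 20.054078119417795 74.7310168027725 zhist [52 54 47 51 47 57]
held 208 upright fit [502.6 340.1] medabs 1.98537171737879 | tilted [501.9 341.1   3.3  -4.4] z 76.09178606120258 124.70960099776562 zhist [30 39 33 35 33 38]
69 [[206.7 272.8]]
100 [[204.9 229.3]]
125 [[203.4 193.6]]
```

```bash
python3 -m crank '[0.1,1.2,0.15,0,0,-0.005,3.0, 0,1.2,0.0,0,0,0,3.0, 0,1.0,0,0,0,0,3.0, 0,0,0,0,0,0,3.0, 0,0,0,0,0,0,3.0]';  python3 p.py 505 344.8 79 117.8 1
```

```text
t: 7.73
ee_pos: [505.6, 341.5, 83.8]
orientation: [[-0.458, 0.001, -0.889], [0.889, 0.0, -0.458], [0.0, -1.0, -0.001]]
wrist_force: [-0.5, 0.3, -1.1]
opening: 0.602
t 7.73 p [505.64 341.45  83.79] th 117.25008933295327 tilt 0.00019501689772103372 -0.0007132804335461832 F [-0.49  0.31 -1.13] op 51.4 q [ 0.48  0.44  1.64  0.    1.06 -1.57]
[ 0.33  0.48 -0.1 ] [ 0.   -0.01  0.  ] |d| 5.9
```

```bash
python3 -m crank '[0.3,0.3,-0.1,0,-0.01,0,3.0, 0,0,0,0,0,0,3.0]';  python3 p.py 505 344.8 76 117.8 1;  python3 - <<'E'
from fit import *
for n in("side","top"):
    g=grab_frame(n)
    c=(150,270,180,300) if n=="side" else (190,290,160,280)
    cv2.imwrite(f"pics/g5{n}.png",cv2.resize(g["pixels"][c[0]:c[1],c[2]:c[3]],None,fx=5,fy=5,interpolation=cv2.INTER_CUBIC))
    if n=="side":fit(g,(501,342),23.5,42,90,"held")
E
```

```text
t: 7.9
ee_pos: [505.4, 344.4, 80.9]
orientation: [[-0.467, 0.001, -0.884], [0.884, 0.001, -0.467], [0.0, -1.0, -0.001]]
wrist_force: [0.6, 0.8, -0.6]
opening: 0.605
t 7.9 p [505.42 344.4   80.91] th 117.823970868875 tilt 0.00021625986640737266 -0.000721185584949997 F [ 0.61  0.76 -0.58] op 51.6 q [ 0.48  0.44  1.64  0.    1.06 -1.57]
[0.05 0.49 0.02] [0. 0. 0.] |d| 4.9
held 200 upright fit [501.8 339.8] medabs 1.9389264224911837 | tilted [501.6 339.7   0.5   0.3] z 42.00897500044289 89.85548855154116 zhist [30 33 37 34 29 37]
```

View pics/g5side.png

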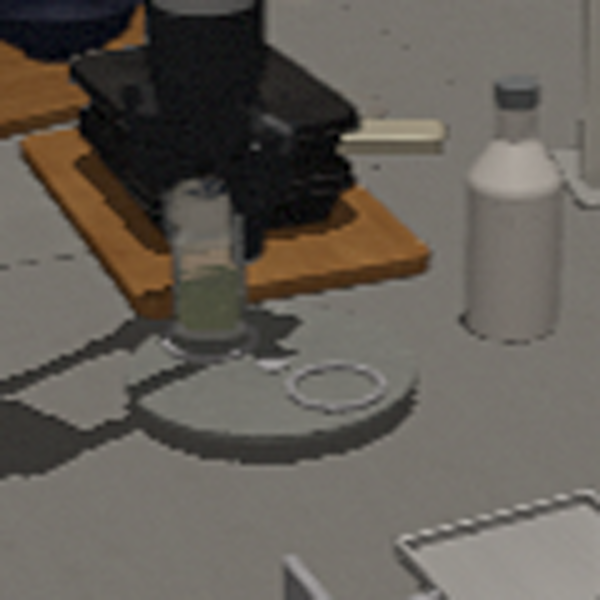

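View pics/g5top.png

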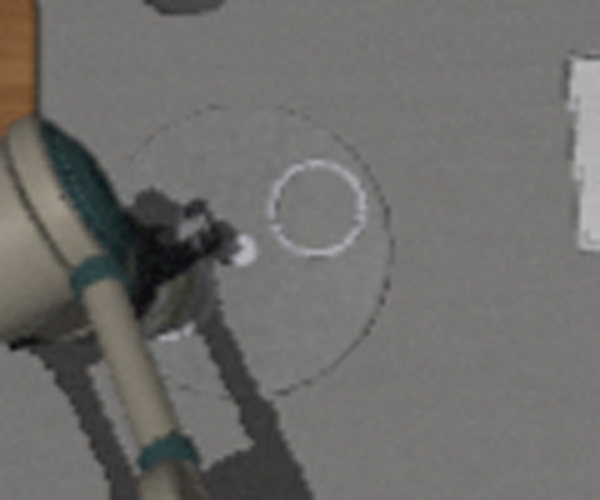

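```bash
python3 - <<'E'
from fit import *
g=grab_frame("side"); a=np.linspace(0,6.28,100)
for nm,c,r,z in(("jar top",(499.7,342),23.5,129),("jar bottom",(499.7,342),23.5,31.3),("ring out",(499.7,342),31,25),("ring in",(499.7,342),27,25),("ringB out",(551,244.2),31,25)):
    q=(proj(g,np.c_[c[0]+r*np.cos(a),c[1]+r*np.sin(a),a*0+z])-[180,150]+.5)*5
    print(nm,q.min(0),q.max(0))
cv2.imwrite("pics/g6.png",cv2.resize(g["pixels"][180:230,205:265],None,fx=12,fy=12,interpolation=cv2.INTER_CUBIC))
E
```

```text
jar top [168.1 177.2] [241.8 204.2]
jar bottom [174.8 312.5] [246.4 342.8]
ring out [163.8 316.2] [258.  356.5]
ring in [169.9 318.7] [252.  353.8]
ringB out [287.8 361.9] [385.5 406. ]
```

View pics/g6.png

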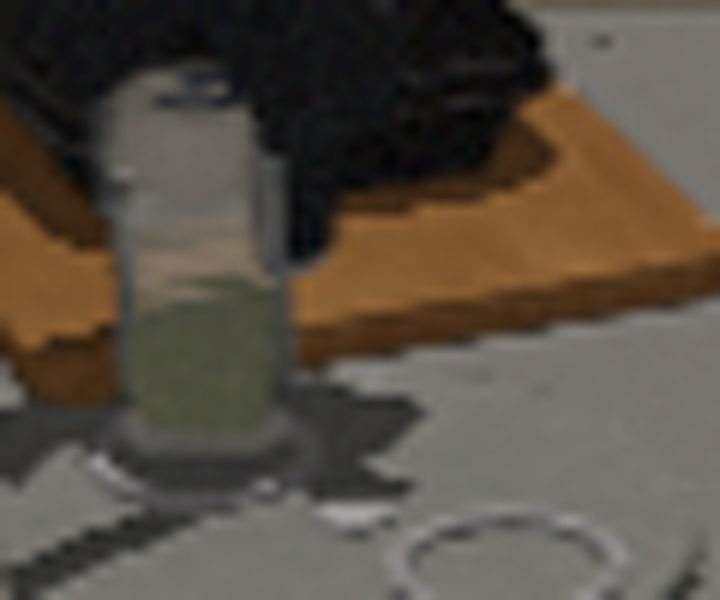

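Predicted and seen jar edges agree within about 1–2 mm (jar centre column 211 vs 210.6, bottom 340 vs 343). Lower.

```bash
python3 -m crank '[0.0,0.5,0.0,0,0,0,3.0, 0,0,0,0,0,0,3.0]';  python3 p.py 505 344.8 72 117.8 1
```

```text
t: 8.22
ee_pos: [506.2, 344.7, 77.0]
orientation: [[-0.467, 0.003, -0.884], [0.884, 0.001, -0.467], [-0.0, -1.0, -0.003]]
wrist_force: [-0.9, 1.0, -1.1]
opening: 0.602
t 8.22 p [506.25 344.68  77.  ] th 117.82958286304628 tilt -0.0002751242592685621 -0.0034322591777935915 F [-0.89  0.96 -1.12] op 51.4 q [ 0.48  0.45  1.65 -0.    1.04 -1.57]
[0.07 0.5  0.11] [ 0.  0. -0.] |d| 5.2
```

```bash
python3 -m crank '[0.0,0.4,0.15,0.003,0,0,3.0, 0,0,0,0,0,0,3.0]';  python3 p.py 505 344.8 70 117.8 1;python3 -m crank '[0.0,0.3,0.05,0.0,0,0,3.0, 0,0,0,0,0,0,3.0]';  python3 p.py 505 344.8 70 117.8 1
```

```text
t: 8.38
ee_pos: [504.9, 344.1, 72.8]
orientation: [[-0.467, 0.001, -0.884], [0.884, 0.0, -0.467], [-0.0, -1.0, -0.001]]
wrist_force: [1.0, -0.5, -1.9]
opening: 0.6
t 8.38 p [504.87 344.08  72.81] th 117.83830274845536 tilt -0.0002362188817112879 -0.0006648500312418304 F [ 0.96 -0.48 -1.95] op 51.3 q [ 0.48  0.45  1.65 -0.    1.04 -1.57]
[ 0.06  0.28 -0.04] [ 0.  0. -0.] |d| 2.9
t: 8.55
ee_pos: [505.0, 344.1, 70.4]
orientation: [[-0.467, 0.002, -0.884], [0.884, 0.001, -0.467], [-0.0, -1.0, -0.002]]
wrist_force: [-0.6, 0.6, -1.2]
opening: 0.597
t 8.55 p [505.03 344.07  70.4 ] th 117.84092179972308 tilt -0.0004531096603391365 -0.002377652394212592 F [-0.63  0.55 -1.16] op 51.0 q [ 0.48  0.45  1.66 -0.    1.03 -1.57]
[ 0.07  0.04 -0.03] [ 0.  0. -0.] |d| 0.8
```

```bash
python3 -m crank '[0.0,0.2,0,0.0,0,0,3.0, 0,0,0,0,0,0,3.0]';  python3 -m crank '[0.0,0.2,0,0.0,0,0,3.0, 0,0,0,0,0,0,3.0]';  python3 - <<'E'
from fit import *
print(state()["wrist_force"],state()["ee_pos"])
g=grab_frame("side"); 
cv2.imwrite("pics/g7.png",cv2.resize(g["pixels"][180:230,205:265],None,fx=12,fy=12,interpolation=cv2.INTER_CUBIC))
E
```

```text
t: 8.72
ee_pos: [506.3, 344.6, 70.7]
orientation: [[-0.467, 0.006, -0.884], [0.884, 0.002, -0.467], [-0.001, -1.0, -0.006]]
wrist_force: [0.9, 0.4, -1.6]
opening: 0.601
t: 8.88
ee_pos: [507.3, 345.1, 70.5]
orientation: [[-0.467, 0.009, -0.884], [0.884, 0.004, -0.467], [-0.001, -1.0, -0.009]]
wrist_force: [-0.2, -0.5, -2.0]
opening: 0.6
[-0.2 -0.5 -2. ] [507.3 345.1  70.5]
```

View pics/g7.png

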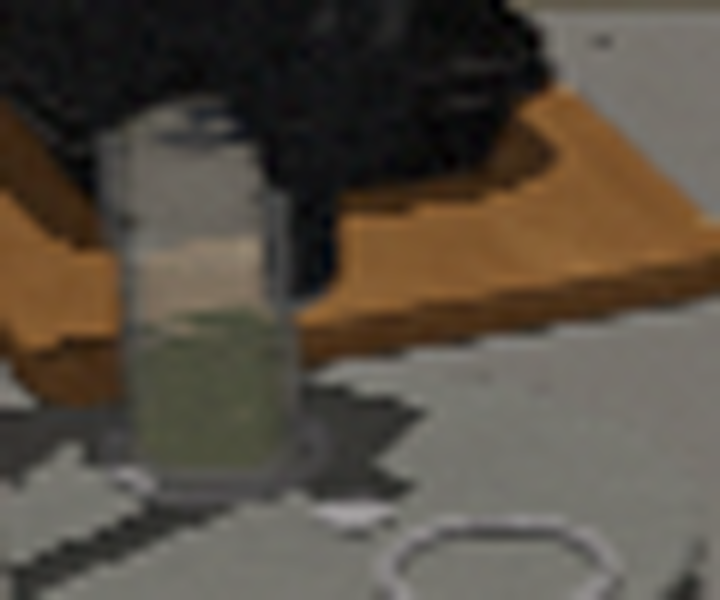

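The jar's base is inside the ring and descent has stopped, so I'll release.

```bash
python3 -m crank '[0,0,0.1,0.004,0,0,5.6, 0,0,0,0,0,0,5.6, 0,0,0,0,0,0,6.5, 0,0,0,0,0,0,7.5, 0,0,0,0,0,0,7.5]';  python3 - <<'E'
from fit import *
print(state()["wrist_force"],state()["ee_pos"])
g=grab_frame("side"); 
cv2.imwrite("pics/g8.png",cv2.resize(g["pixels"][170:250,195:275],None,fx=7,fy=7,interpolation=cv2.INTER_CUBIC))
E
```

```text
t: 9.35
ee_pos: [505.3, 344.2, 68.5]
orientation: [[-0.467, 0.002, -0.884], [0.884, 0.0, -0.467], [-0.001, -1.0, -0.002]]
wrist_force: [-0.9, -0.3, -0.8]
opening: 0.877
[-0.9 -0.3 -0.8] [505.3 344.2  68.5]
```

View pics/g8.png

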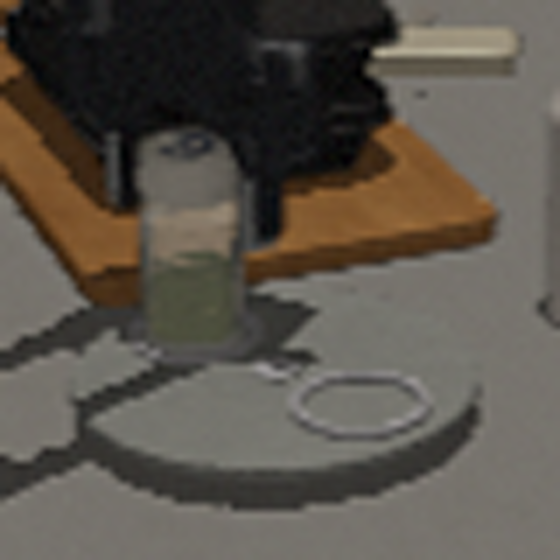

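White jar stands upright in the ring. Rise straight up.

```bash
python3 -m crank '[0,-1.5,0,0,0,0,7.5, 0,-2,0,0,0,0,7.5, 0,-2,0,0,0,0,7.5, 0,-2,0,0,0,0,7.5, 0,-2,0,0,0,0,7.5, 0,-1,0,0,0,0,7.5, 0,0,0,0,0,0,7.5]';  python3 p.py 619 -43.7 165 117.8 14
```

```text
t: 9.98
ee_pos: [503.5, 343.4, 174.9]
orientation: [[-0.467, -0.004, -0.884], [0.884, -0.003, -0.467], [-0.0, -1.0, 0.005]]
wrist_force: [0.3, 0.3, 0.3]
opening: 0.877
t 9.98 p [503.54 343.36 174.87] th 117.82848511883543 tilt -0.00040820506136306976 0.005263046315435854 F [0.29 0.26 0.3 ] op 74.9 q [ 0.48  0.36  1.52 -0.    1.27 -1.57]
[-2.83  0.07  0.56] [-0.  0. -0.] |d| 28.9
[-2.83  0.07  0.56] [-0.  0. -0.] |d| 28.9
[-2.83  0.07  0.56] [-0.  0. -0.] |d| 28.9
[-2.83  0.07  0.56] [-0.  0. -0.] |d| 28.9
[-2.83  0.07  0.56] [-0.  0. -0.] |d| 28.9
[-2.83  0.07  0.56] [-0.  0. -0.] |d| 28.9
[-2.83  0.07  0.56] [-0.  0. -0.] |d| 28.9
[-2.83  0.07  0.56] [-0.  0. -0.] |d| 28.9
[-2.83  0.07  0.56] [-0.  0. -0.] |d| 28.9
[-2.83  0.07  0.56] [-0.  0. -0.] |d| 28.9
[-2.83  0.07  0.56] [-0.  0. -0.] |d| 28.9
[-2.83  0.07  0.56] [-0.  0. -0.] |d| 28.9
[-2.83  0.07  0.56] [-0.  0. -0.] |d| 28.9
[-2.83  0.07  0.56] [-0.  0. -0.] |d| 28.9
```

```bash
python3 -m crank '[-2.8,0,0.55,0,0,0,7.5, -2.8,0,0.55,0,0,0,7.5, -2.8,0,0.55,0,0,0,7.5, -2.8,0,0.55,0,0,0,7.5, -2.8,0,0.55,0,0,0,7.5, -2.8,0,0.55,0,0,0,7.5, -2.8,0,0.55,0,0,0,7.5, -2.8,0,0.55,0,0,0,7.5, -2.8,0,0.55,0,0,0,7.5, -2.8,0,0.55,0,0,0,7.5, -2.8,0,0.55,0,0,0,7.5, -2,0,0.4,0,0,0,7.5]';python3 -m crank '[0,0,0,0,0,0,7.5]';  python3 p.py 619 -43.7 135 117.8 2
```

```text
t: 10.98
ee_pos: [597.2, 14.5, 160.4]
orientation: [[-0.475, -0.022, -0.88], [0.88, -0.001, -0.475], [0.009, -1.0, 0.019]]
wrist_force: [0.5, 0.5, -0.3]
opening: 0.878
t: 11.07
ee_pos: [597.9, 10.5, 158.8]
orientation: [[-0.472, -0.022, -0.881], [0.881, -0.003, -0.472], [0.008, -1.0, 0.021]]
wrist_force: [0.9, 0.8, 0.3]
opening: 0.876
t 11.07 p [597.88  10.5  158.81] th 118.17723488386073 tilt 0.00810332093131743 0.02112958139593856 F [0.88 0.82 0.33] op 74.8 q [-0.1   0.37  1.55 -0.01  1.24 -2.16]
[-2.9   1.17  0.32] [-0.01  0.    0.  ] |d| 31.4
[-2.89  1.18  0.33] [-0.01  0.    0.  ] |d| 31.4
```

```bash
python3 -m crank '[-2.0,0.8,0.2,-0.008,0,0.003,7.5, -2.0,0.8,0.2,-0.008,0,0.003,7.5, -1.8,0.8,0.2,-0.006,0,0.003,7.5,0,0,0,0,0,0,7.5]';python3 -m crank '[0,0,0,0,0,0,7.5]';  python3 p.py 619 -43.7 125 117.8 1
```

```text
t: 11.4
ee_pos: [618.1, -44.4, 129.1]
orientation: [[-0.471, -0.004, -0.882], [0.882, 0.003, -0.471], [0.004, -1.0, 0.002]]
wrist_force: [-0.6, 0.4, -0.1]
opening: 0.88
t: 11.48
ee_pos: [617.2, -44.0, 127.8]
orientation: [[-0.47, -0.007, -0.883], [0.883, 0.004, -0.47], [0.007, -1.0, 0.004]]
wrist_force: [0.3, 0.7, 0.3]
opening: 0.88
t 11.48 p [617.2  -43.97 127.76] th 118.03633066621677 tilt 0.0068455514010293 0.003833198782616872 F [0.26 0.7  0.35] op 75.2 q [-0.19  0.41  1.56  0.    1.17 -2.25]
[-0.06  0.28 -0.17] [-0.    0.    0.01] |d| 3.3
```

```bash
python3 -m crank '[0,1.5,0,0,0,0.005,7.5, 0,1.5,0.1,0.002,0,0,7.5, 0,1.5,0.1,0.002,0,0,7.5, 0,0,0,0,0,0,7.5]';python3 p.py 619 -43.7 54 117.8 2
```

```text
t: 11.82
ee_pos: [613.6, -40.2, 81.1]
orientation: [[-0.471, -0.009, -0.882], [0.882, 0.001, -0.471], [0.005, -1.0, 0.008]]
wrist_force: [-1.2, -0.4, -0.4]
opening: 0.879
t 11.82 p [613.6  -40.21  81.07] th 118.11905154366032 tilt 0.004960119006269788 0.007985699646222448 F [-1.15 -0.4  -0.39] op 75.1 q [-0.18  0.45  1.62 -0.    1.07 -2.24]
[-0.29  1.35 -0.17] [-0.  0.  0.] |d| 13.9
[-0.28  1.35 -0.16] [-0.  0.  0.] |d| 13.9
```

```bash
python3 -m crank '[-0.3,1.3,-0.15,-0.004,0,0.003,7.5, -0.25,1.2,-0.15,-0.004,0,0.002,7.5, 0,0,0,0,0,0,7.5]';python3 p.py 619 -43.7 55 117.8 1
```

```text
t: 12.07
ee_pos: [618.3, -39.7, 56.6]
orientation: [[-0.474, 0.0, -0.881], [0.881, 0.002, -0.474], [0.001, -1.0, -0.001]]
wrist_force: [0.4, 0.1, 0.7]
opening: 0.879
t 12.07 p [618.3  -39.7   56.63] th 118.29028118668593 tilt 0.0013167411698851708 -0.001017046596467623 F [0.4  0.14 0.75] op 75.1 q [-0.18  0.48  1.65  0.    1.01 -2.24]
[-0.39  0.16  0.13] [0.   0.01 0.  ] |d| 4.4
```

```bash
python3 -m crank '[-0.4,0.1,0.1,0,0.005,0,6.5, 0,0,0,0,0,0,5.6, 0,0,0,0,0,0,4,0,0,0,0,0,0,3,0,0,0,0,0,0,3,0,0,0,0,0,0,3,0,0,0,0,0,0,3]' 50;python3 p.py 619 -43.7 55 117.8 1
```

```text
t: 12.65
ee_pos: [620.7, -41.8, 60.0]
orientation: [[-0.471, 0.005, -0.882], [0.882, 0.002, -0.471], [-0.001, -1.0, -0.005]]
wrist_force: [0.2, -0.3, -1.8]
opening: 0.506
t 12.65 p [620.72 -41.82  60.05] th 118.08238042033074 tilt -0.0006866003613342224 -0.004939425193318565 F [ 0.21 -0.27 -1.81] op 43.2 q [-0.18  0.48  1.64  0.    1.02 -2.24]
[-0.08  0.5   0.24] [ 0.01  0.01 -0.  ] |d| 5.7
```

```bash
python3 -m crank '[0,-1.5,0,0,0,0,3.0, 0,-2.5,0,0,0,0,3.0, 0,-2.5,0,0,0,0,3.0, 0,-2.0,0,0,0,0,3.0, 0,0,0,0,0,0,3.0]' 50;  python3 p.py 555 246 160 117.8 10; python3 - <<'E'
from h import *
g=grab_frame("side")
cv2.imwrite("pics/r3.png",cv2.resize(g["pixels"][150:300,200:340],None,fx=4,fy=4,interpolation=cv2.INTER_CUBIC))
g=grab_frame("top")
cv2.imwrite("pics/r3t.png",cv2.resize(g["pixels"][190:290,160:280],None,fx=5,fy=5,interpolation=cv2.INTER_CUBIC))
np.savez("top2.npz",**g)
E
```

```text
t: 13.07
ee_pos: [618.1, -41.7, 145.8]
orientation: [[-0.47, -0.002, -0.883], [0.883, 0.003, -0.47], [0.004, -1.0, 0.001]]
wrist_force: [0.7, -0.3, -1.2]
opening: 0.504
t 13.07 p [618.09 -41.74 145.79] th 118.04822468088665 tilt 0.004017454977812071 0.0006847822239602071 F [ 0.72 -0.25 -1.16] op 43.1 q [-0.18  0.4   1.54  0.    1.21 -2.24]
[ 2.84 -0.13 -0.8 ] [-0.  0.  0.] |d| 29.5
[ 2.84 -0.13 -0.79] [-0.  0.  0.] |d| 29.5
[ 2.84 -0.13 -0.79] [-0.  0.  0.] |d| 29.5
[ 2.84 -0.13 -0.79] [-0.  0.  0.] |d| 29.5
[ 2.84 -0.14 -0.79] [-0.  0.  0.] |d| 29.5
[ 2.84 -0.14 -0.79] [-0.  0.  0.] |d| 29.5
[ 2.84 -0.14 -0.79] [-0.  0.  0.] |d| 29.5
[ 2.84 -0.14 -0.79] [-0.  0.  0.] |d| 29.5
[ 2.84 -0.14 -0.79] [-0.  0.  0.] |d| 29.5
[ 2.84 -0.14 -0.79] [-0.  0.  0.] |d| 29.5
```

View pics/r3.png

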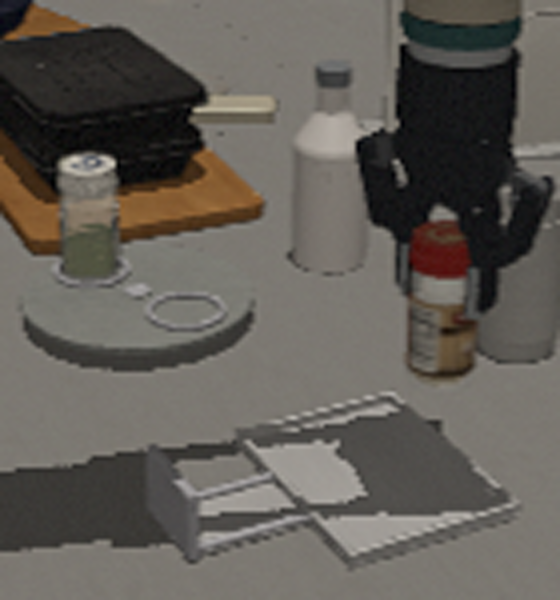

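View pics/r3t.png

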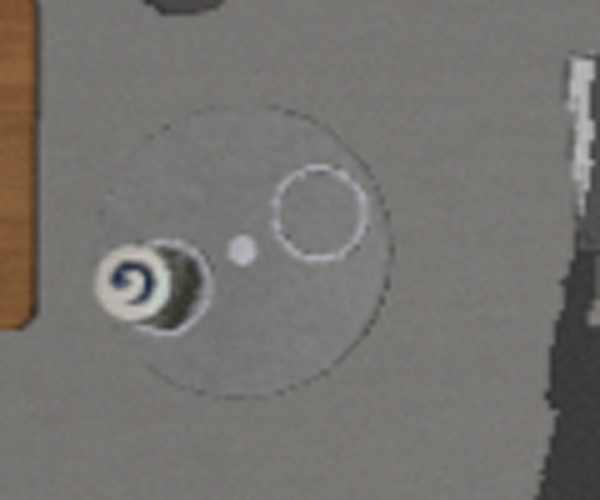

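White is well inside its ring. Red is held upright at crop (440,310). The turntable has turned slightly, so I'll refit the free ring.

```bash
cat >ring.py <<'E'
from fit import *
from scipy.optimize import minimize
def ring(g,c0,tag):
    gray=cv2.cvtColor(g["pixels"],cv2.COLOR_BGR2GRAY).astype(float); v,u=np.mgrid[0:420,0:560]
    P=onplane(g,np.c_[u.ravel(),v.ravel()],25).reshape(420,560,3)
    def score(xy):
        d=np.hypot(P[...,0]-xy[0],P[...,1]-xy[1]); w=np.exp(-((d-29)/1.5)**2)*(abs(d-29)<12); return -(w*gray).sum()/w.sum()
    b=min((minimize(score,np.array(c0)+o,method="Nelder-Mead") for o in((0,0),(4,0),(-4,0),(0,4),(0,-4))),key=lambda r:r.fun); print(tag,"ring",b.x,b.fun); return b.x
E
python3 - <<'E'
from ring import *
g=dict(np.load("top2.npz")); ring(g,(550,244),"top")
g=grab_frame("side"); ring(g,(550,244),"side"); np.savez("side2.npz",**g)
fit(g,(617,-43),22.5,92,135,"red held")
print(state()["ee_pos"])
E
```

```text
top ring [549.4 243.5] -153.9036487659953
side ring [547.5 243.4] -139.14823940436534
red held 251 upright fit [614.9 -43.1] medabs 0.9733857136816191 | tilted [614.8 -43.    0.2  -0.6] z 92.53710771013266 134.99336027193448 zhist [45 37 37 43 45 44]
[615.  -41.2 140.9]
```

```bash
python3 p.py 548.5 245.4 150 117.8 10|head -2; python3 -m crank '[2,-0.2,-0.8,0,0,0,3.0, 2.8,-0.2,-0.8,0,0,0,3.0, 2.8,-0.2,-0.8,0,0,0,3.0, 2.8,-0.2,-0.8,0,0,0,3.0, 2.8,-0.2,-0.8,0,0,0,3.0, 2.8,-0.2,-0.8,0,0,0,3.0, 2.8,-0.2,-0.8,0,0,0,3.0, 2.8,-0.2,-0.8,0,0,0,3.0, 2,-0.2,-0.8,0,0,0,3.0, 1,-0.1,-0.3,0,0,0,3.0,0,0,0,0,0,0,3]'; python3 -m crank '[0,0,0,0,0,0,3.0]'; python3 p.py 548.5 245.4 130 117.8 2
```

```text
t 13.22 p [614.99 -41.23 140.88] th 118.04369815956919 tilt 0.009478326161716424 0.007657398215189682 F [ 0.04 -0.16 -2.07] op 43.1 q [-0.18  0.4   1.54  0.    1.21 -2.24]
[ 2.84 -0.07 -0.76] [-0.  0.  0.] |d| 29.4
t: 14.13
ee_pos: [552.1, 218.3, 139.0]
orientation: [[-0.464, -0.05, -0.884], [0.885, 0.0, -0.465], [0.024, -0.999, 0.044]]
wrist_force: [-0.3, 0.3, -1.1]
opening: 0.507
t: 14.22
ee_pos: [551.3, 218.0, 137.6]
orientation: [[-0.465, -0.053, -0.883], [0.885, -0.001, -0.466], [0.023, -0.999, 0.047]]
wrist_force: [0.1, -0.4, -1.7]
opening: 0.506
t 14.22 p [551.29 217.98 137.63] th 117.75004255209515 tilt 0.023474675099165614 0.047087643994746194 F [ 0.13 -0.35 -1.7 ] op 43.2 q [ 0.25  0.39  1.57  0.01  1.23 -1.81]
[ 1.27  0.39 -0.53] [-0.02 -0.    0.01] |d| 14.3
[ 1.27  0.38 -0.52] [-0.02 -0.    0.01] |d| 14.3
```

```bash
python3 -m crank '[1.25,0.3,-0.5,-0.024,0,0.012,3.0,1.25,0.3,-0.5,-0.024,0,0.012,3.0,0,0,0,0,0,0,3.0]'; python3 -m crank '[0,0,0,0,0,0,3.0]'; python3 p.py 548.5 245.4 100 117.8 2
```

```text
t: 14.47
ee_pos: [548.7, 240.3, 128.7]
orientation: [[-0.463, -0.001, -0.887], [0.887, -0.004, -0.463], [-0.004, -1.0, 0.003]]
wrist_force: [-0.9, -0.9, -1.6]
opening: 0.506
t: 14.55
ee_pos: [548.6, 238.7, 128.1]
orientation: [[-0.462, -0.002, -0.887], [0.887, -0.006, -0.462], [-0.005, -1.0, 0.004]]
wrist_force: [0.7, 0.2, -1.7]
opening: 0.507
t 14.55 p [548.63 238.74 128.12] th 117.54238798849127 tilt -0.004541328932296344 0.0043641393004421915 F [ 0.74  0.22 -1.68] op 43.3 q [ 0.3   0.38  1.61 -0.01  1.15 -1.75]
[ 0.3   1.4  -0.15] [-0. -0. -0.] |d| 14.4
[ 0.3   1.4  -0.15] [-0. -0. -0.] |d| 14.4
```

```bash
python3 -m crank '[0.3,1.2,-0.15,-0.002,-0.002,-0.002,3.0,0.35,1.2,-0.15,-0.002,-0.002,-0.002,3.0,0,0,0,0,0,0,3.0]'; python3 -m crank '[0,0,0,0,0,0,3.0]'; python3 p.py 548.5 245.4 90 117.8 1
```

```text
t: 14.8
ee_pos: [550.0, 241.0, 103.7]
orientation: [[-0.463, -0.0, -0.886], [0.886, -0.003, -0.463], [-0.003, -1.0, 0.002]]
wrist_force: [-0.3, 0.1, -0.8]
opening: 0.506
t: 14.88
ee_pos: [550.5, 239.5, 103.6]
orientation: [[-0.462, -0.001, -0.887], [0.887, -0.004, -0.462], [-0.003, -1.0, 0.003]]
wrist_force: [-0.3, -1.1, -0.8]
opening: 0.509
t 14.88 p [550.52 239.46 103.59] th 117.51622250499229 tilt -0.0032935123037293266 0.0025913325834142583 F [-0.33 -1.1  -0.8 ] op 43.4 q [ 0.3   0.41  1.64 -0.    1.1  -1.75]
[ 0.62  1.36 -0.1 ] [-0.   -0.01 -0.  ] |d| 15.0
```

```bash
python3 -m crank '[0.4,0.6,-0.05,0,-0.003,-0.001,3.0,0.35,0.6,-0.05,0,-0.002,-0.001,3.0,0,0,0,0,0,0,3.0]';  python3 p.py 548.5 245.4 85 117.8 1; python3 - <<'E'
from ring import *
g=grab_frame("side"); np.savez("side3.npz",**g)
print(state()["ee_pos"])
fit(g,(548,243),22.5,42,85,"red held"); a=np.linspace(0,6.28,200)
zb=state()["ee_pos"][2]-56
im=cv2.resize(g["pixels"][180:240,215:285],None,fx=10,fy=10,interpolation=cv2.INTER_CUBIC)
for nm,c,r,z,col in(("jb",(547.5,243.4),22.5,zb,(0,255,0)),("ring out",(547.5,243.4),31,25,(255,255,0))):
    q=(proj(g,np.c_[c[0]+r*np.cos(a),c[1]+r*np.sin(a),a*0+z])-[215,180]+.5)*10
    for p in q[::4]: cv2.circle(im,tuple(int(t) for t in p),1,col,-1)
cv2.imwrite("pics/r5.png",im)
E
```

```text
t: 15.13
ee_pos: [549.5, 244.6, 91.8]
orientation: [[-0.464, -0.0, -0.886], [0.886, -0.003, -0.464], [-0.002, -1.0, 0.002]]
wrist_force: [-0.0, -0.6, -1.1]
opening: 0.506
t 15.13 p [549.48 244.64  91.79] th 117.6543329654514 tilt -0.0022030722689697748 0.0016223853756936121 F [-0.03 -0.58 -1.06] op 43.2 q [ 0.3   0.42  1.65 -0.    1.07 -1.75]
[0.11 0.68 0.05] [-0. -0. -0.] |d| 6.9
[549.8 244.5  92.3]
red held 179 upright fit [548.7 242.6] medabs 1.1027886648312553 | tilted [548.4 242.6   1.3  -0.1] z 42.066492881013005 84.79377421897948 zhist [27 29 33 27 32 31]
```

View pics/r5.png

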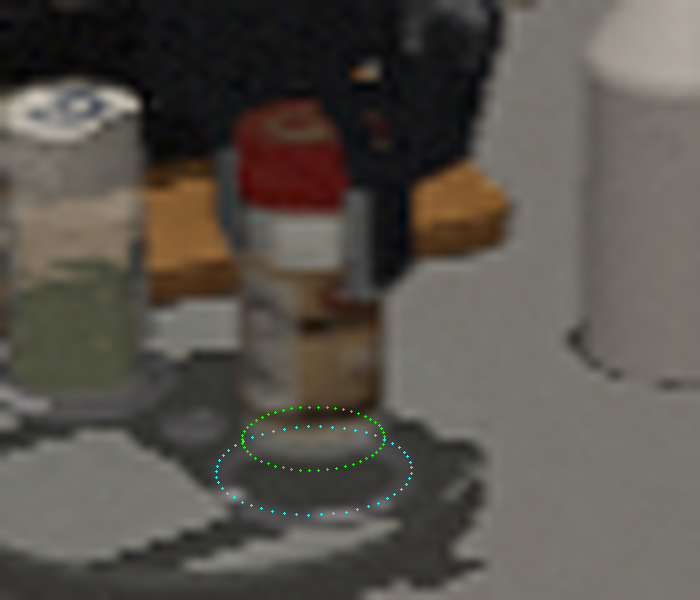

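The overlay shows red lined up over the free ring. Its base is about 5 mm higher than I assumed (front edge at row 445 vs 470 predicted). Lower in small steps.

```bash
python3 -m crank '[0.15,0.6,0.05,0,0,0,3.0,0,0,0,0,0,0,3.0]';  python3 p.py 548.5 245.4 80 117.8 1; python3 -m crank '[0.1,0.5,0.05,0,0,0,3.0,0,0,0,0,0,0,3.0]';  python3 p.py 548.5 245.4 77 117.8 1
```

```text
t: 15.35
ee_pos: [549.0, 245.8, 86.4]
orientation: [[-0.464, 0.001, -0.886], [0.886, -0.003, -0.464], [-0.003, -1.0, -0.0]]
wrist_force: [-1.0, 0.4, -1.7]
opening: 0.509
t 15.35 p [549.   245.81  86.35] th 117.67783898187979 tilt -0.003062674709810665 -4.727153538668806e-05 F [-1.01  0.45 -1.66] op 43.5 q [ 0.31  0.43  1.66 -0.    1.06 -1.74]
[-0.01  0.64  0.06] [ 0. -0. -0.] |d| 6.4
t: 15.52
ee_pos: [548.0, 246.7, 81.1]
orientation: [[-0.465, 0.002, -0.885], [0.885, -0.003, -0.465], [-0.003, -1.0, -0.0]]
wrist_force: [0.2, -0.3, -1.8]
opening: 0.506
t 15.52 p [548.03 246.72  81.05] th 117.70013439857055 tilt -0.0031520839526517712 -0.0004373756142486172 F [ 0.23 -0.29 -1.81] op 43.2 q [ 0.31  0.43  1.67 -0.    1.04 -1.74]
[-0.14  0.41  0.02] [ 0. -0. -0.] |d| 4.3
```

```bash
python3 -m crank '[-0.15,0.4,0.0,0,0,0,3.0,0,0,0,0,0,0,3.0]';  python3 p.py 548.5 245.4 74 117.8 1; python3 - <<'E'
from ring import *
g=grab_frame("side"); 
im=cv2.resize(g["pixels"][180:240,215:285],None,fx=10,fy=10,interpolation=cv2.INTER_CUBIC)
cv2.imwrite("pics/r6.png",im)
E
```

```text
t: 15.68
ee_pos: [548.7, 245.5, 76.7]
orientation: [[-0.465, 0.002, -0.885], [0.885, -0.003, -0.465], [-0.003, -1.0, -0.001]]
wrist_force: [-0.4, 0.0, -2.0]
opening: 0.505
t 15.68 p [548.71 245.48  76.71] th 117.73718834742392 tilt -0.0033687124186709875 -0.0006232113683192441 F [-0.41  0.01 -2.01] op 43.2 q [ 0.31  0.43  1.67 -0.    1.03 -1.75]
[0.   0.27 0.02] [ 0. -0. -0.] |d| 2.7
```

View pics/r6.png

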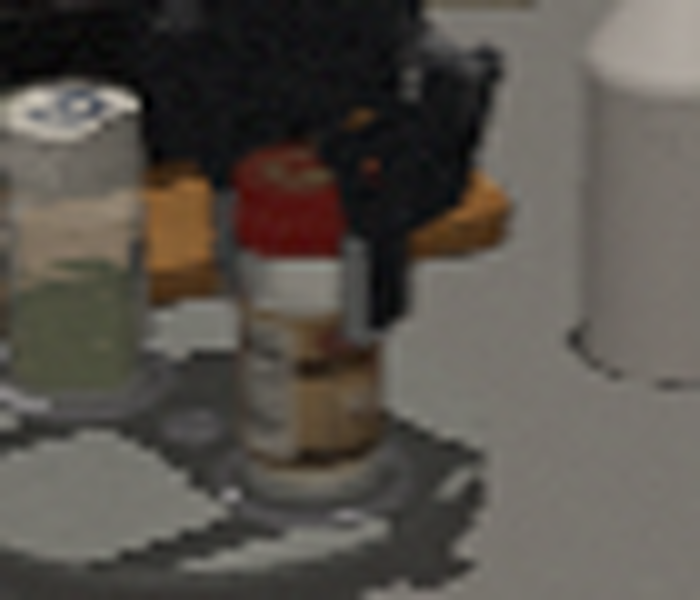

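```bash
python3 -m crank '[0,0.25,0.0,0,0,0,3.0,0,0,0,0,0,0,3.0]';  python3 -m crank '[0,0.2,0.0,0,0,0,3.0,0,0,0,0,0,0,3.0]'; python3 p.py 548.5 245.4 72 117.8 1; python3 - <<'E'
from ring import *
g=grab_frame("side"); 
im=cv2.resize(g["pixels"][180:240,215:285],None,fx=10,fy=10,interpolation=cv2.INTER_CUBIC)
cv2.imwrite("pics/r7.png",im)
E
```

```text
t: 15.9
ee_pos: [549.9, 246.0, 75.3]
orientation: [[-0.465, 0.005, -0.885], [0.885, -0.002, -0.465], [-0.004, -1.0, -0.004]]
wrist_force: [-0.0, 0.2, -1.4]
opening: 0.507
t: 16.07
ee_pos: [551.4, 246.5, 75.7]
orientation: [[-0.465, 0.009, -0.885], [0.885, -0.0, -0.465], [-0.004, -1.0, -0.008]]
wrist_force: [0.3, 0.0, -1.1]
opening: 0.507
t 16.07 p [551.45 246.47  75.69] th 117.72175327209166 tilt -0.004157291714435857 -0.007738802345312349 F [ 0.26  0.03 -1.14] op 43.3 q [ 0.31  0.44  1.67 -0.    1.03 -1.75]
[0.04 0.37 0.31] [ 0.01 -0.   -0.  ] |d| 4.8
```

View pics/r7.png

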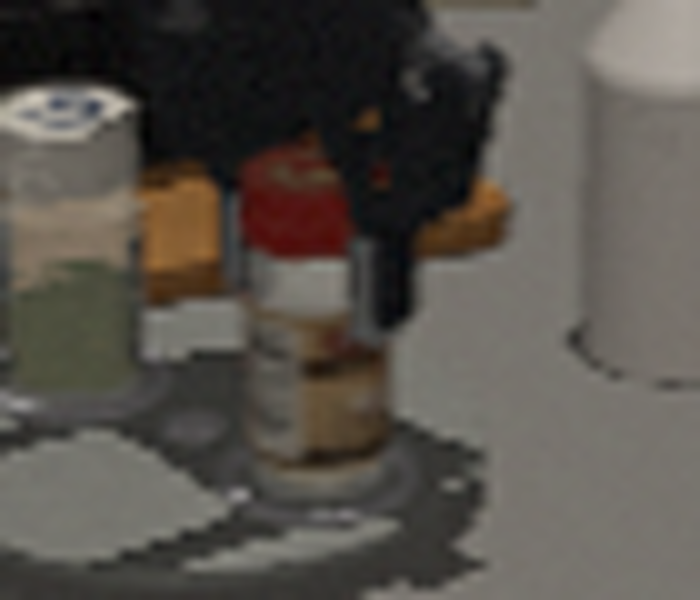

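```bash
python3 -m crank '[0,0.1,0.25,0.007,0,0,3.0,0,0,0,0,0,0,4.8, 0,0,0,0,0,0,5.5, 0,0,0,0,0,0,6.5, 0,0,0,0,0,0,7.5,0,0,0,0,0,0,7.5]'; python3 p.py 548.5 245.4 72 117.8 1; python3 - <<'E'
from ring import *
g=grab_frame("side"); 
im=cv2.resize(g["pixels"][180:240,215:285],None,fx=10,fy=10,interpolation=cv2.INTER_CUBIC)
cv2.imwrite("pics/r8.png",im)
E
```

```text
t: 16.62
ee_pos: [549.0, 245.1, 74.1]
orientation: [[-0.465, 0.002, -0.885], [0.885, -0.004, -0.465], [-0.004, -1.0, -0.0]]
wrist_force: [0.7, 0.5, -0.2]
opening: 0.881
t 16.62 p [549.05 245.09  74.11] th 117.71266206231566 tilt -0.004264225377887561 -3.3316722379763065e-06 F [ 0.73  0.47 -0.16] op 75.3 q [ 0.31  0.44  1.67 -0.    1.03 -1.75]
[0.05 0.21 0.03] [ 0. -0. -0.] |d| 2.2
```

View pics/r8.png

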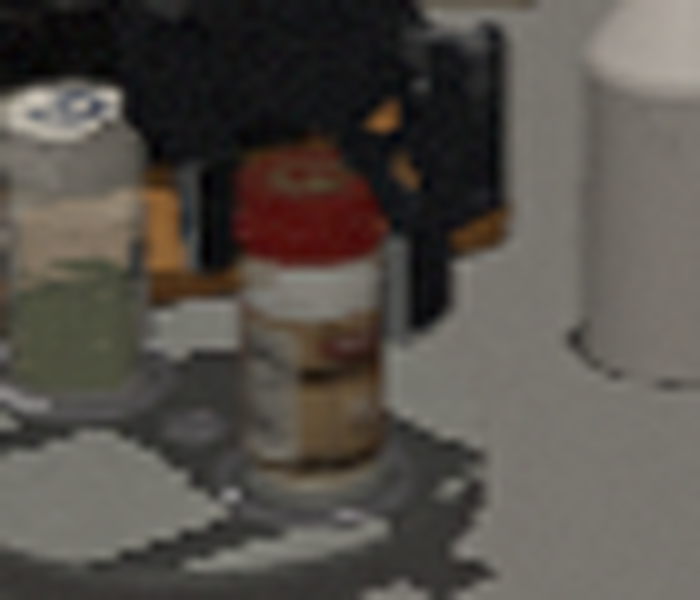

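Red stands free and upright in its ring. Rise, then go to the pan.

```bash
python3 -m crank '[0,-1.5,0,0,0,0,7.5, 0,-2,0,0,0,0,7.5, 0,-2,0,0,0,0,7.5, 0,-2,0,0,0,0,7.5, 0,-2,0,0,0,0,7.5, 0,-1.5,0,0,0,0,7.5, 0,0,0,0,0,0,7.5]'; python3 p.py 440 -14 150 2.4 18
```

```text
t: 17.25
ee_pos: [546.9, 244.8, 185.7]
orientation: [[-0.465, -0.006, -0.885], [0.885, -0.006, -0.465], [-0.003, -1.0, 0.008]]
wrist_force: [0.1, -0.0, 0.8]
opening: 0.882
t 17.25 p [546.88 244.85 185.66] th 117.71530334724872 tilt -0.002931837548004649 0.007982436814156784 F [ 0.06 -0.01  0.81] op 75.3 q [ 0.31  0.34  1.52 -0.    1.29 -1.75]
[-1.    0.21  1.19] [-0.    0.11 -0.  ] |d| 15.7
[-1.12  0.21  1.07] [-0.    0.11 -0.  ] |d| 15.7
[-1.24  0.21  0.94] [-0.    0.11 -0.  ] |d| 15.7
[-1.33  0.21  0.8 ] [-0.    0.11 -0.  ] |d| 15.7
[-1.41  0.21  0.64] [-0.    0.11 -0.  ] |d| 15.7
[-1.48  0.21  0.48] [-0.    0.11 -0.  ] |d| 15.7
[-1.52  0.21  0.31] [-0.    0.11 -0.  ] |d| 15.7
[-1.55  0.2   0.14] [-0.    0.11 -0.  ] |d| 15.7
[-1.55  0.2  -0.03] [-0.    0.11 -0.  ] |d| 15.7
[-1.54  0.2  -0.2 ] [-0.    0.11 -0.  ] |d| 15.7
[-1.51  0.2  -0.37] [-0.    0.11 -0.  ] |d| 15.7
[-1.46  0.2  -0.54] [-0.    0.11 -0.  ] |d| 15.7
[-1.39  0.2  -0.7 ] [-0.    0.11 -0.  ] |d| 15.7
[-1.3   0.2  -0.85] [-0.    0.11 -0.  ] |d| 15.7
[-1.2   0.2  -0.99] [-0.    0.11 -0.  ] |d| 15.7
[-1.08  0.2  -1.12] [-0.    0.11 -0.  ] |d| 15.7
[-0.95  0.2  -1.23] [-0.    0.11 -0.  ] |d| 15.7
[-0.81  0.2  -1.33] [-0.    0.11 -0.  ] |d| 15.7
```

```bash
python3 -m crank '[-1,0.1,1.2,0,0.11,0,7.5, -1.1,0.1,1.1,0,0.11,0,7.5, -1.25,0.1,0.95,0,0.11,0,7.5, -1.35,0.1,0.8,0,0.11,0,7.5, -1.4,0.1,0.65,0,0.11,0,7.5, -1.5,0.1,0.5,0,0.11,0,7.5, -1.5,0.1,0.3,0,0.11,0,7.5, -1.55,0.1,0.15,0,0.11,0,7.5, -1.55,0.1,0,0,0.11,0,7.5, -1.55,0.1,-0.2,0,0.11,0,7.5, -1.5,0.1,-0.35,0,0.11,0,7.5, -1.45,0.1,-0.55,0,0.11,0,7.5]'; python3 p.py 440 -14 130 2.4 7; python3 - <<'E'
from ring import *
for n in("side","top"):
    g=grab_frame(n); np.savez(n+"4.npz",**g); cv2.imwrite(f"pics/s{n}.png",g["pixels"])
E
```

```text
t: 18.25
ee_pos: [464.7, 68.9, 164.1]
orientation: [[0.78, -0.016, -0.625], [0.625, -0.006, 0.78], [-0.016, -1.0, 0.005]]
wrist_force: [-0.2, 0.2, 1.2]
opening: 0.879
t 18.25 p [464.67  68.94 164.06] th 38.71136171084143 tilt -0.01618753944575774 0.005499617417475975 F [-0.2   0.15  1.17] op 75.1 q [ 0.    0.18  1.82 -0.01  1.16 -0.67]
[-1.01  0.5  -0.71] [-0.    0.09 -0.  ] |d| 13.3
[-0.94  0.5  -0.8 ] [-0.    0.09 -0.  ] |d| 13.3
[-0.87  0.49 -0.88] [-0.    0.09 -0.  ] |d| 13.3
[-0.79  0.49 -0.95] [-0.    0.09 -0.  ] |d| 13.3
[-0.7   0.49 -1.02] [-0.    0.09 -0.  ] |d| 13.3
[-0.6   0.49 -1.08] [-0.    0.09 -0.  ] |d| 13.3
[-0.5   0.49 -1.13] [-0.    0.09 -0.  ] |d| 13.3
```

View pics/stop.png

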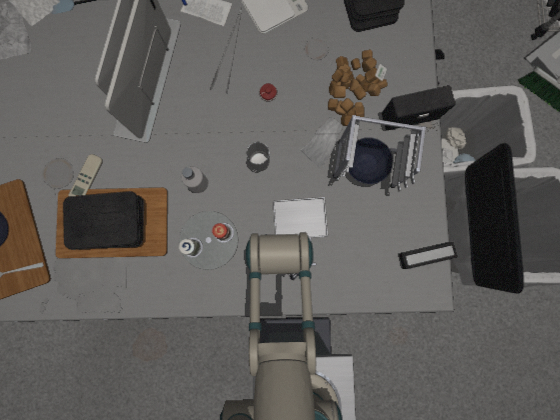

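The top picture shows both jars in the seats at (190,246) and (221,231), and the pan is now empty. Measure the jars and the pan.

```bash
python3 - <<'E'
from ring import *
g=dict(np.load("side4.npz")); t=dict(np.load("top4.npz"))
for nm,c,r,h in(("red",(548,243),22.5,106),("white",(500,342),23.5,98)):
    fit(g,c,r,40,21+h-28,nm)
    for n,q in(("top",t),("side",g)):
        W=cloud(q); m=(abs(W[...,2]-h-21)<5)&(np.hypot(W[...,0]-c[0],W[...,1]-c[1])<32); print(n,m.sum(),"cap",W[m].mean(0))
ring(g,(547,243),"side B");ring(t,(547,243),"top B"); ring(g,(501,342),"side A");ring(t,(501,342),"top A")
for n,q in(("top",t),("side",g)):
    W=cloud(q)
    px=q["pixels"].astype(int)
    m=(W[...,0]>500)&(W[...,0]<680)&(abs(W[...,1])<110)&(W[...,2]>7.5)&(W[...,2]<16)
    print(n,m.sum(),cv2.minAreaRect(W[m][:,:2].astype(np.float32)))
    r=trace(q,"sheet")[0] if 0 else None
E
```

```text
red 257 upright fit [548.8 242.4] medabs 1.2172185653337237 | tilted [548.8 241.9  -0.2   1.7] z 40.094813695743596 98.8239331871464 zhist [39 44 43 41 47 43]
top 157 cap [549.  243.  127.8]
side 30 cap [538.9 240.9 125.8]
white 173 upright fit [501.5 342. ] medabs 1.7900036258200984 | tilted [500.3 342.    4.1   0.3] z 40.00681601465055 90.60615179032266 zhist [32 29 29 27 30 26]
top 183 cap [503.9 342.1 119.5]
side 30 cap [490.  340.  117.7]
side B ring [547.1 242.6] -119.24707275176262
top B ring [549.1 243.6] -136.91944235417805
side A ring [376.5 355. ] -117.52530410204902
top A ring [503.9 343.5] -143.78184142894577
top 463 ((595.8117065429688, -4.383888244628906), (222.56918334960938, 163.7298126220703), 84.292724609375)
side 307 ((576.9259033203125, -8.015625), (156.74380493164062, 174.09786987304688), 3.2194905281066895)
```

```bash
python3 -m crank '[-1,0.4,-0.7,0,0.09,0,7, -0.95,0.4,-0.8,0,0.09,0,7, -0.9,0.4,-0.9,0,0.09,0,7, -0.8,0.4,-0.95,0,0.09,0,7, -0.7,0.4,-1.0,0,0.09,0,7, -0.6,0.4,-1.1,0,0.09,0,6, -0.5,0.4,-1.1,0,0.08,0,6, 0,0,0,0,0,0,6]'; python3 -m crank '[0,0,0,0,0,0,5]'; python3 p.py 440 -14 100 2.4 2
```

```text
t: 19.02
ee_pos: [439.6, -13.6, 131.9]
orientation: [[0.999, -0.017, -0.049], [0.049, -0.001, 0.999], [-0.017, -1.0, -0.001]]
wrist_force: [-0.6, 0.9, 0.4]
opening: 0.703
t: 19.1
ee_pos: [439.8, -13.2, 131.5]
orientation: [[0.999, -0.017, -0.051], [0.051, -0.0, 0.999], [-0.017, -1.0, 0.0]]
wrist_force: [-0.3, 0.5, 0.4]
opening: 0.595
t 19.1 p [439.83 -13.19 131.49] th 2.9306605928069125 tilt -0.017485072104648784 0.0004466662222512498 F [-0.33  0.49  0.37] op 50.8 q [-0.19  0.17  1.92 -0.    1.07 -0.23]
[ 0.03  1.57 -0.04] [-0.    0.01 -0.01] |d| 15.7
[ 0.02  1.57 -0.04] [-0.    0.01 -0.01] |d| 15.7
```

```bash
python3 -m crank '[0,1.5,0,0,0.005,-0.009,5, 0,1.5,0,0,0.005,-0.009,5, 0,1.5,0,0,0,0,5, 0,1.2,0,0,0,0,5, 0,0,0,0,0,0,5]'; python3 -m crank '[0,0,0,0,0,0,5]'; python3 p.py 440 -14 60 2.4 2; python3 - <<'E'
from ring import *
for n in("side",):
    g=grab_frame(n); cv2.imwrite(f"pics/pl1.png",cv2.resize(g["pixels"][200:300,220:340],None,fx=5,fy=5,interpolation=cv2.INTER_CUBIC))
E
```

```text
t: 19.52
ee_pos: [444.1, -9.2, 73.8]
orientation: [[0.998, 0.009, -0.058], [0.058, 0.003, 0.998], [0.009, -1.0, 0.002]]
wrist_force: [0.4, 0.3, 0.4]
opening: 0.582
t: 19.6
ee_pos: [444.4, -8.3, 73.7]
orientation: [[0.998, 0.008, -0.06], [0.06, 0.003, 0.998], [0.008, -1.0, 0.003]]
wrist_force: [0.2, 0.0, 0.3]
opening: 0.588
t 19.6 p [444.39  -8.33  73.66] th 3.448263300222555 tilt 0.008276575271465829 0.002651936030768621 F [0.22 0.02 0.34] op 50.2 q [-0.18  0.23  2.01  0.01  0.89 -0.24]
[-0.24  0.68 -0.27] [-0.    0.01  0.  ] |d| 7.7
[-0.24  0.68 -0.27] [-0.    0.01  0.  ] |d| 7.7
```

View pics/pl1.png

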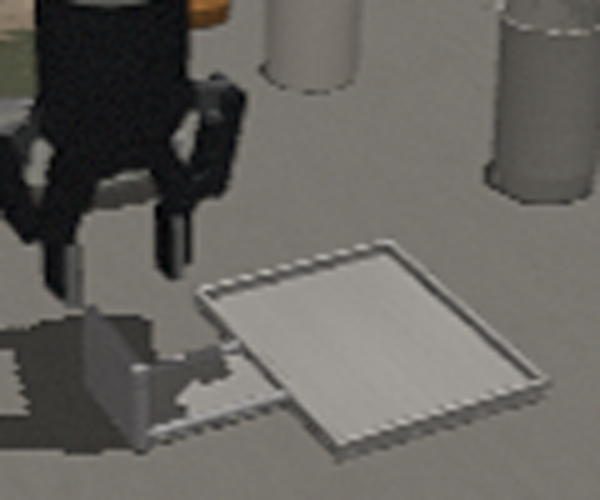

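The gripper is above the plate at crop (115,375), with the fingers straddling it. Continue down.

```bash
python3 -m crank '[-0.3,0.9,-0.3,0,0.01,0.004,5, -0.25,0.9,-0.25,0,0.01,0.003,5, 0,0,0,0,0,0,5]'; python3 p.py 440 -14 36 2.4 2
```

```text
t: 19.9
ee_pos: [441.2, -14.0, 56.3]
orientation: [[0.999, 0.006, -0.042], [0.042, 0.002, 0.999], [0.006, -1.0, 0.002]]
wrist_force: [-0.1, 0.3, -0.7]
opening: 0.592
t 19.9 p [441.23 -13.96  56.34] th 2.386142764153366 tilt 0.005740547501551244 0.0017961220292308994 F [-0.06  0.25 -0.73] op 50.6 q [-0.19  0.26  2.04  0.    0.84 -0.24]
[-0.07  1.02 -0.  ] [-0. -0.  0.] |d| 10.2
[-0.06  1.02 -0.  ] [-0. -0.  0.] |d| 10.2
```

```bash
python3 -m crank '[-0.1,1.2,-0.05,0,0,0.003,5, -0.1,1.2,-0.05,0,0,0.003,5, -0.1,1.0,0,0,0,0,5, 0,0,0,0,0,0,5]'; python3 p.py 440 -14 19 2.4 1; python3 - <<'E'
from ring import *
for n in("side",):
    g=grab_frame(n); cv2.imwrite(f"pics/pl2.png",cv2.resize(g["pixels"][200:300,220:340],None,fx=5,fy=5,interpolation=cv2.INTER_CUBIC))
E
```

```text
t: 20.23
ee_pos: [439.4, -15.9, 21.7]
orientation: [[0.999, 0.003, -0.041], [0.041, 0.001, 0.999], [0.003, -1.0, 0.001]]
wrist_force: [-0.6, 0.4, 0.5]
opening: 0.583
t 20.23 p [439.41 -15.95  21.74] th 2.3286169580535745 tilt 0.00260608155648092 0.0011843636958147204 F [-0.64  0.44  0.45] op 49.8 q [-0.2   0.31  2.09  0.    0.74 -0.24]
[0.07 0.27 0.19] [-0. -0.  0.] |d| 3.4
```

View pics/pl2.png

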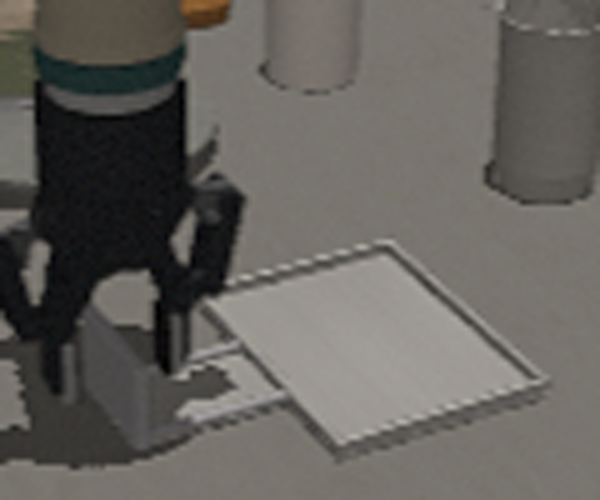

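Fingers straddle the plate. Close firmly.

```bash
python3 -m crank '[0,0.2,0,0,0,0,3, 0,0,0,0,0,0,1.5, 0,0,0,0,0,0,0, 0,0,0,0,0,0,0, 0,0,0,0,0,0,0, 0,0,0,0,0,0,0, 0,0,0,0,0,0,0]' 90; python3 p.py 440 -14 19 2.4 1
```

```text
t: 20.87
ee_pos: [441.4, -16.5, 22.6]
orientation: [[0.999, 0.007, -0.041], [0.041, 0.0, 0.999], [0.007, -1.0, -0.0]]
wrist_force: [-0.3, -0.2, -1.5]
opening: 0.077
t 20.87 p [441.44 -16.52  22.57] th 2.3223050336453905 tilt 0.007259847516464541 -1.461431048553061e-05 F [-0.29 -0.24 -1.51] op 6.5 q [-0.2   0.31  2.08  0.    0.74 -0.24]
[-0.14  0.36  0.26] [ 0.   -0.    0.01] |d| 4.6
```

```bash
python3 -m crank '[0,-1,0,0,0,0,0, 0,-1.5,0,0,0,0,0, 0,-2,0,0,0,0,0, 0,-2,0,0,0,0,0, 0,-2,0,0,0,0,0,0,-1,0,0,0,0,0,0,0,0,0,0,0,0]' 90; python3 p.py 455 -172 115 -11.3 7;python3 - <<'E'
from ring import *
for n in("side",):
    g=grab_frame(n); cv2.imwrite(f"pics/pl3.png",cv2.resize(g["pixels"][180:300,220:360],None,fx=5,fy=5,interpolation=cv2.INTER_CUBIC))
E
```

```text
t: 21.45
ee_pos: [437.6, -15.9, 119.7]
orientation: [[0.999, -0.001, -0.041], [0.041, 0.002, 0.999], [-0.001, -1.0, 0.002]]
wrist_force: [0.4, -0.0, -0.8]
opening: 0.075
t 21.45 p [437.61 -15.86 119.7 ] th 2.341786760792728 tilt -0.0009493996465483448 0.0018365810851737633 F [ 0.36 -0.04 -0.82] op 6.4 q [-0.2   0.17  1.96  0.    1.02 -0.24]
[ 0.16  0.06 -2.24] [-0.    0.03 -0.  ] |d| 22.5
[ 0.23  0.06 -2.23] [-0.    0.03 -0.  ] |d| 22.5
[ 0.31  0.06 -2.22] [-0.    0.03 -0.  ] |d| 22.5
[ 0.38  0.06 -2.21] [-0.    0.03 -0.  ] |d| 22.5
[ 0.46  0.07 -2.2 ] [-0.    0.03 -0.  ] |d| 22.5
[ 0.53  0.07 -2.18] [-0.    0.03 -0.  ] |d| 22.5
[ 0.61  0.07 -2.16] [-0.    0.03 -0.  ] |d| 22.5
```

View pics/pl3.png

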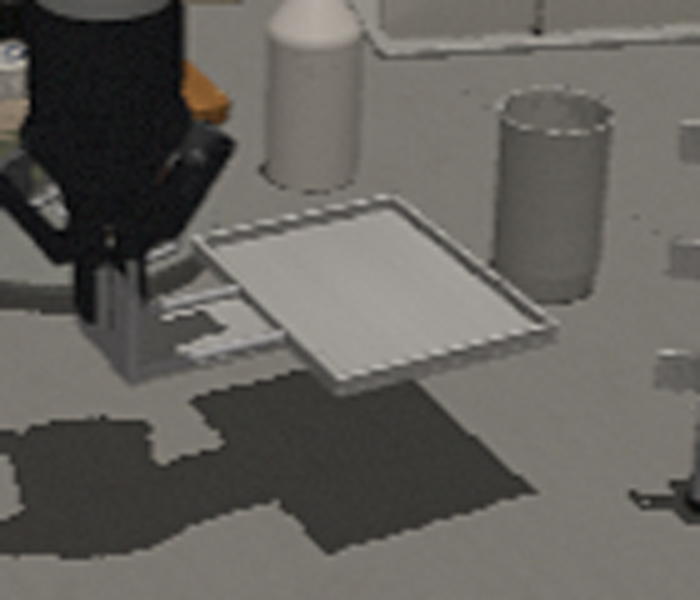

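The pan is lifted level, with its shadow offset below it. Move to the pre-entry pose.

```bash
python3 -m crank '[0.1,0.1,-1.6,0,0.035,0,0, 0.2,0.1,-2.2,0,0.035,0,0, 0.3,0.1,-2.2,0,0.035,0,0, 0.35,0.1,-2.2,0,0.035,0,0, 0.4,0,-2.2,0,0.035,0,0, 0.5,0,-2,0,0.035,0,0, 0.5,0,-1.5,0,0.03,0,0, 0,0,0,0,0,0,0]' 90; python3 -m crank '[0,0,0,0,0,0,0]'; python3 p.py 455 -172 112 -11.3 2;python3 - <<'E'
from ring import *
for n in("side","top"):
    g=grab_frame(n); np.savez(n+"5.npz",**g)
    c=(170,350,250,480) if n=="side" else (100,260,270,450)
    cv2.imwrite(f"pics/pl4{n}.png",cv2.resize(g["pixels"][c[0]:c[1],c[2]:c[3]],None,fx=3.3,fy=3.3,interpolation=cv2.INTER_CUBIC))
E
```

```text
t: 22.17
ee_pos: [446.1, -159.1, 105.3]
orientation: [[0.979, -0.015, 0.205], [-0.205, 0.008, 0.979], [-0.017, -1.0, 0.005]]
wrist_force: [-0.3, -0.2, -2.1]
opening: 0.082
t: 22.25
ee_pos: [445.1, -159.1, 103.9]
orientation: [[0.978, -0.018, 0.207], [-0.206, 0.01, 0.978], [-0.02, -1.0, 0.006]]
wrist_force: [0.4, 0.4, -1.2]
opening: 0.078
t 22.25 p [ 445.07 -159.05  103.93] th -11.916482135499484 tilt -0.019626851031553844 0.0058623747994153205 F [ 0.42  0.36 -1.23] op 6.6 q [-0.49  0.25  1.9   0.    1.02 -0.28]
[ 0.61 -0.42 -0.53] [-0.   -0.01 -0.01] |d| 9.1
[ 0.61 -0.41 -0.53] [-0.   -0.01 -0.01] |d| 9.1
```

View pics/pl4side.png

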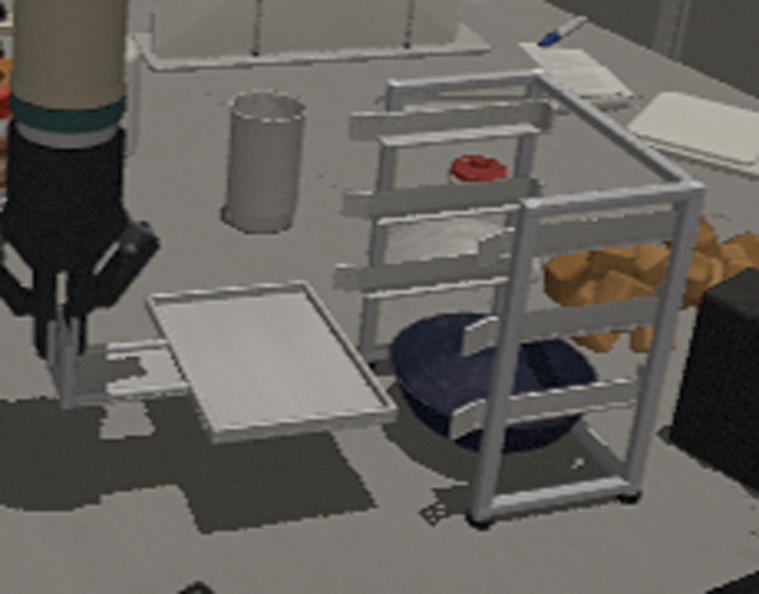

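View pics/pl4top.png

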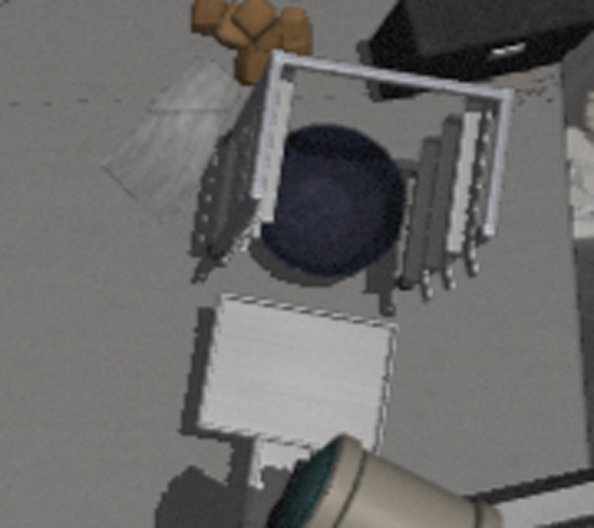

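Pan is level and roughly square to the rack, just left of the front of the bottom rails. Now measure both in one frame.

```bash
cat >rk.py <<'E'
from ring import *
A=np.radians(-11.3); O=np.array([767,-234.]); M=np.c_[[np.cos(A),np.sin(A)],[-np.sin(A),np.cos(A)]]
def rk(W): return np.concatenate([(W[...,:2]-O)@M,W[...,2:]],-1)
E
python3 - <<'E'
from rk import *
for n in("top","side"):
    g=dict(np.load(n+"5.npz")); R=rk(cloud(g))
    m=(R[...,0]>-290)&(R[...,0]<-95)&(abs(R[...,1])<130)&(R[...,2]>68)&(R[...,2]<104)
    p=R[m]; q=p[(p[:,0]>-210)]
    A_=np.c_[q[:,:2],np.ones(len(q))]; in_=A_; c=np.linalg.lstsq(A_,q[:,2],rcond=None)[0]
    k=(p[:,0]>-215)
    print(n,m.sum(),cv2.minAreaRect(p[k][:,:2].astype(np.float32)),"x",np.percentile(q[:,0],[0.5,99.5]),"y",np.percentile(q[:,1],[0.5,50,99.5]),"plane slope",c[:2].round(4),"z med",np.median(q[:,2]))
    # rails
    for lo,hi in((84,97),(149,162),(214,227),(78,82.5),(143,147),(208,212)):
        m=(abs(R[...,0])<95)&(abs(R[...,1])<125)&(R[...,2]>lo)&(R[...,2]<hi)
        for sgn in(1,-1):
            w=R[m]; w=w[(w[:,1]*sgn>60)]
            if len(w)>15: print(n,lo,sgn,len(w),"x",np.percentile(w[:,0],[1,99]),"y",np.percentile(w[:,1],[2,50,98]),"slope dy/dx",np.polyfit(w[:,0],w[:,1],1)[0].round(4))
E
```

```text
top 2463 ((-164.8794708251953, 12.317604064941406), (171.0697784423828, 100.66281127929688), 89.55118560791016) x [-209.5 -115. ] y [-71.7  11.9  97.3] plane slope [-0.  0.] z med 83.32320115178845
top 84 1 39 x [-85.8  65.9] y [ 88.9  93.  107.9] slope dy/dx 0.0125
top 84 -1 63 x [-85.8  65.3] y [-95.7 -87.6 -73.2] slope dy/dx 0.0676
top 149 1 28 x [-88.6  56.2] y [ 91.   93.8 101.9] slope dy/dx -0.0012
top 149 -1 69 x [-87.3  67. ] y [-97.4 -87.7 -73.7] slope dy/dx 0.0679
top 214 1 32 x [-88.7  65.2] y [ 79.1  91.4 103. ] slope dy/dx -0.058
top 214 -1 125 x [-86.2  64.5] y [-96.1 -88.1 -73.9] slope dy/dx 0.0348
top 78 1 57 x [-68.5  86.6] y [ 78.6  94.  124.6] slope dy/dx 0.2602
top 78 -1 122 x [-70.3  64.9] y [-88.2 -80.9 -73.5] slope dy/dx 0.0049
top 143 1 28 x [-70.1  60. ] y [ 77.4  93.  103. ] slope dy/dx 0.1143
top 143 -1 142 x [-73.9  62.6] y [-88.6 -80.7 -73.6] slope dy/dx 0.0077
top 208 1 118 x [-68.8  61.5] y [76.6 82.2 92.9] slope dy/dx -0.0
top 208 -1 152 x [-74.8  64.6] y [-88.9 -80.2 -73.6] slope dy/dx 0.0107
side 2876 ((-164.82705688476562, 10.100006103515625), (174.
[... 309 characters left out ...]
6.2] y [77.6 90.1 97.5] slope dy/dx -0.0393
side 149 -1 337 x [-88.1  65.1] y [-102.1  -92.   -80.3] slope dy/dx 0.0285
side 214 1 311 x [-88.   65.4] y [78.3 89.9 97.3] slope dy/dx -0.0315
side 214 -1 375 x [-88.1  65.1] y [-102.5  -91.9  -88.5] slope dy/dx 0.0215
side 78 1 196 x [-82.3  53. ] y [ 73.5  84.5 121.1] slope dy/dx 0.0224
side 78 -1 107 x [-87.8  64.4] y [-101.3  -91.8  -89.1] slope dy/dx 0.0244
side 143 1 185 x [-85.  59.] y [73.6 84.6 93.1] slope dy/dx 0.0031
side 143 -1 123 x [-88.9  63.3] y [-102.9  -92.1  -89.2] slope dy/dx 0.0159
side 208 1 209 x [-88.1  64.2] y [74.9 84.9 94.1] slope dy/dx -0.0258
side 208 -1 107 x [-90.1  64.8] y [-102.1  -92.5  -89.4] slope dy/dx 0.0105
```

```bash
python3 p.py 448.2 -170.9 112 -11.6 1; python3 -m crank '[0.3,-0.4,-0.6,0,-0.003,-0.01,0, 0.2,-0.4,-0.6,0,-0.002,-0.008,0, 0,0,0,0,0,0,0]' 90; python3 p.py 448.2 -170.9 112 -11.6 1
```

```text
t 22.35 p [ 445.19 -158.4   104.24] th -11.836750698442879 tilt -0.019105876621886883 0.005634328413415985 F [ 0.05  0.48 -2.03] op 6.6 q [-0.49  0.25  1.9   0.    1.02 -0.28]
[ 0.54 -0.79 -1.16] [-0.01 -0.   -0.02] |d| 15.0
t: 22.6
ee_pos: [447.1, -169.4, 111.9]
orientation: [[0.981, -0.001, 0.196], [-0.196, 0.007, 0.981], [-0.002, -1.0, 0.007]]
wrist_force: [0.6, -0.6, -0.9]
opening: 0.076
t 22.6 p [ 447.07 -169.44  111.87] th -11.28055647619644 tilt -0.0019686907049108865 0.006950282385882419 F [ 0.63 -0.56 -0.85] op 6.5 q [-0.51  0.24  1.89  0.01  1.02 -0.32]
[ 0.14 -0.01 -0.12] [-0.01  0.01 -0.  ] |d| 1.9
```

```bash
python3 -m crank '[0.8,0,-0.1,-0.006,0.005,0,0, 1,0,0,0,0,0,0, 0,0,0,0,0,0,0]' 90; python3 p.py 466.8 -174.6 112 -11.6 1; python3 - <<'E'
from rk import *
print("tcp rack",rk(state()["ee_pos"]))
for n in("side","top"):
    g=grab_frame(n)
    R=rk(cloud(g))
    m=(R[...,0]>-200)&(R[...,0]<-92)&(abs(R[...,1])<130)&(R[...,2]>72)&(R[...,2]<106)
    p=R[m]; q=p[p[:,0]>-180]
    print(n,m.sum(),cv2.minAreaRect(q[:,:2].astype(np.float32)),"z med",np.median(q[:,2]),np.percentile(q[:,2],99),"xmax",q[:,0].max())
    c=(190,330,290,480) if n=="side" else (100,260,270,450)
    cv2.imwrite(f"pics/pl5{n}.png",cv2.resize(g["pixels"][c[0]:c[1],c[2]:c[3]],None,fx=4,fy=4,interpolation=cv2.INTER_CUBIC))
E
```

```text
t: 22.85
ee_pos: [466.3, -174.1, 113.0]
orientation: [[0.98, 0.001, 0.201], [-0.201, -0.0, 0.98], [0.001, -1.0, 0.0]]
wrist_force: [-0.0, -0.6, -0.9]
opening: 0.076
t 22.85 p [ 466.26 -174.09  113.02] th -11.591856598517566 tilt 0.0008827050473647763 2.911470931452302e-05 F [-0.01 -0.56 -0.89] op 6.4 q [-0.5   0.26  1.85  0.    1.03 -0.3 ]
[ 0.06  0.1  -0.04] [-0.  0.  0.] |d| 1.3
tcp rack [-306.6   -0.2  113. ]
side 2106 ((-135.98880004882812, 1.1195831298828125), (174.8091278076172, 87.84461975097656), 89.97001647949219) z med 94.00685884411433 102.50221555023641 xmax -92.04809255528912
top 1938 ((-136.12197875976562, 2.800567626953125), (87.66461181640625, 170.59292602539062), 0.0030782753601670265) z med 95.19116072019779 104.45246924547354 xmax -92.28862949581571
```

View pics/pl5side.png

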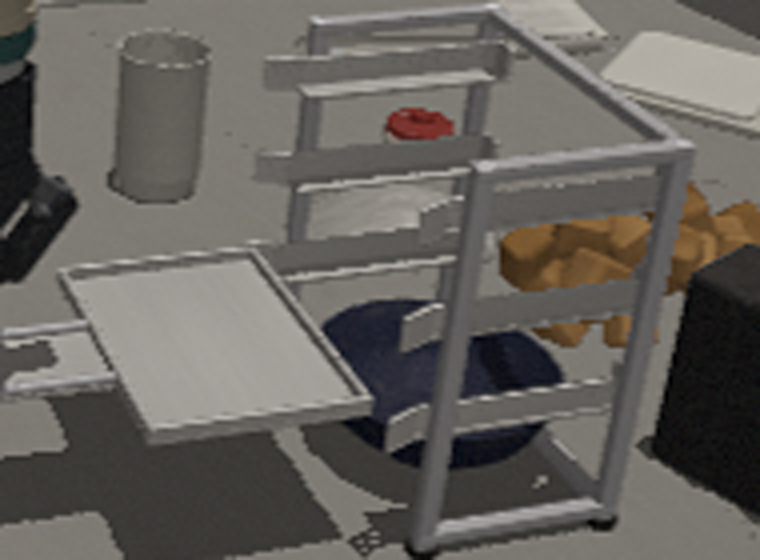

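Pan is square to the rack (0.0° in both views), about 1.5 mm left and a little high. Advance into the flare.

```bash
python3 -m crank '[0.5,0.3,-0.15,0,0,0,0, 1,0.2,0,0,0,0,0, 1,0,0,0,0,0,0, 0,0,0,0,0,0,0]' 90; python3 p.py 495 -180 109 -11.6 1; python3 - <<'E'
from rk import *
print("tcp rack",rk(state()["ee_pos"]))
for n in("side","top"):
    g=grab_frame(n)
    R=rk(cloud(g))
    m=(R[...,0]>-170)&(R[...,0]<-92)&(abs(R[...,1])<130)&(R[...,2]>72)&(R[...,2]<106)
    q=R[m]
    print(n,m.sum(),cv2.minAreaRect(q[:,:2].astype(np.float32)),"z med",np.median(q[:,2]))
    c=(190,330,290,480) if n=="side" else (100,260,270,450)
    cv2.imwrite(f"pics/pl6{n}.png",cv2.resize(g["pixels"][c[0]:c[1],c[2]:c[3]],None,fx=4,fy=4,interpolation=cv2.INTER_CUBIC))
E
```

```text
t: 23.28
ee_pos: [490.3, -179.7, 106.5]
orientation: [[0.98, -0.003, 0.2], [-0.2, 0.002, 0.98], [-0.003, -1.0, 0.001]]
wrist_force: [-0.1, 0.2, -0.1]
opening: 0.078
t 23.28 p [ 490.31 -179.73  106.51] th -11.552099745331049 tilt -0.0033128098481375965 0.0011483973973233843 F [-0.15  0.16 -0.13] op 6.7 q [-0.48  0.3   1.8   0.    1.04 -0.28]
[ 0.46 -0.25  0.07] [-0.  0. -0.] |d| 5.3
tcp rack [-282.    -1.   106.5]
side 1444 ((-130.8162078857422, -0.34346771240234375), (77.61939239501953, 172.087158203125), 0.11108291149139404) z med 86.81941767562876
top 1364 ((-131.00808715820312, 1.7723388671875), (171.4380645751953, 77.95639038085938), 89.9867935180664) z med 87.92175033500473
```

View pics/pl6side.png

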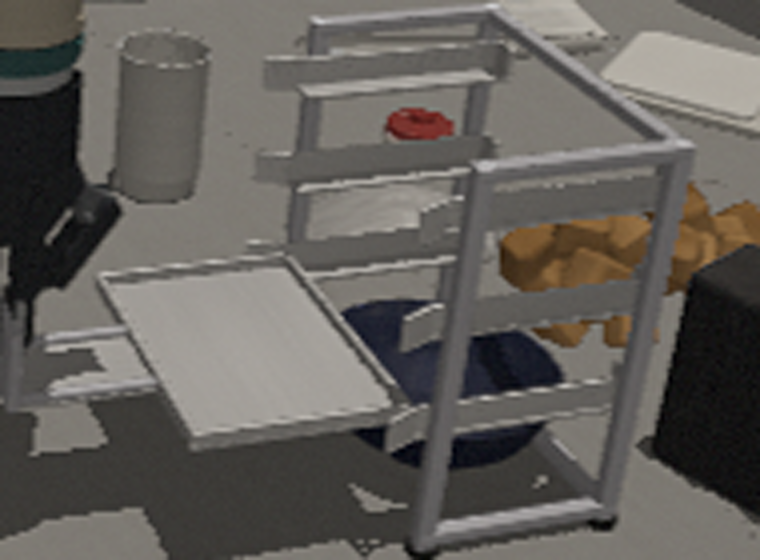

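View pics/pl6top.png

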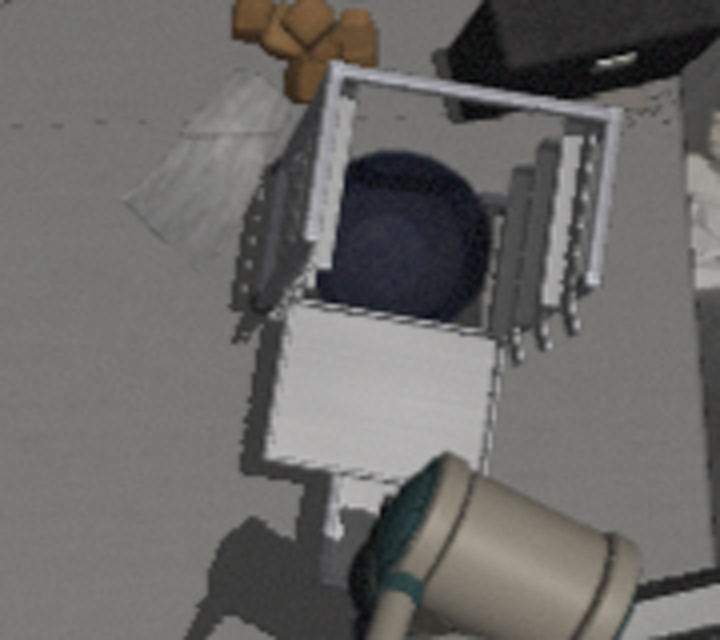

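Front corners are entering between the flared flanges, centred. Push on.

```bash
python3 -m crank '[1,-0.15,0,0,0,0,0, 1.2,-0.1,0,0,0,0,0, 1.2,-0.1,0,0,0,0,0, 1.2,-0.1,0,0,0,0,0, 0,0,0,0,0,0,0]' 90; python3 - <<'E'
from rk import *
s=state();R=s["orientation"];print("tcp rack",rk(s["ee_pos"]),s["wrist_force"],R[:,0],s["opening"])
E
```

```text
t: 23.8
ee_pos: [537.2, -188.8, 110.8]
orientation: [[0.98, -0.005, 0.201], [-0.201, 0.003, 0.98], [-0.006, -1.0, 0.002]]
wrist_force: [1.0, 0.6, -1.1]
opening: 0.077
tcp rack [-234.2   -0.7  110.8] [ 1.   0.6 -1.1] [ 1.  -0.2 -0. ] 0.07686551173092597
```

```bash
python3 -m crank '[1,0.15,-0.03,0,0,-0.003,0, 1.2,0,0,0,0,0,0, 1.2,0,0,0,0,0,0, 0,0,0,0,0,0,0]' 90; python3 - <<'E'
from rk import *
s=state();R=s["orientation"];print("tcp rack",rk(s["ee_pos"]),s["wrist_force"],R[:,0],s["opening"])
for n in("side","top"):
    g=grab_frame(n)
    c=(190,330,290,480) if n=="side" else (100,260,270,450)
    cv2.imwrite(f"pics/pl7{n}.png",cv2.resize(g["pixels"][c[0]:c[1],c[2]:c[3]],None,fx=4,fy=4,interpolation=cv2.INTER_CUBIC))
E
```

```text
t: 24.13
ee_pos: [573.4, -196.4, 108.7]
orientation: [[0.98, -0.002, 0.201], [-0.201, 0.002, 0.98], [-0.003, -1.0, 0.002]]
wrist_force: [1.1, -0.3, -1.4]
opening: 0.078
tcp rack [-197.2   -1.1  108.7] [ 1.1 -0.3 -1.4] [ 1.  -0.2 -0. ] 0.07768722307990844
```

View pics/pl7side.png

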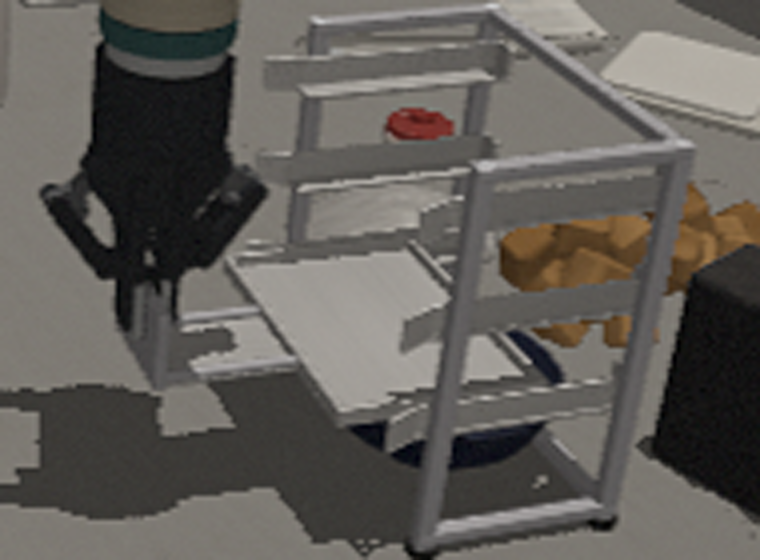

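View pics/pl7top.png

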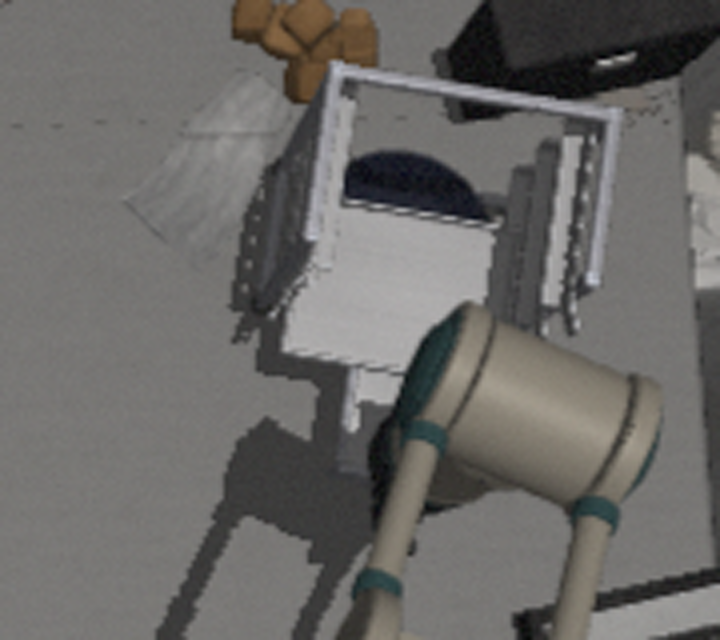

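Sliding straight along the low rails, with nothing fouled. Continue to the stops in smaller steps.

```bash
python3 -m crank '[1,0,0,0,0,0,0, 1,0,0,0,0,0,0, 0.8,0,0,0,0,0,0, 0,0,0,0,0,0,0]' 90; python3 - <<'E'
from rk import *
s=state();R=s["orientation"];print("tcp rack",rk(s["ee_pos"]),s["wrist_force"],R[:,0],s["opening"])
E
```

```text
t: 24.57
ee_pos: [598.1, -200.9, 108.0]
orientation: [[0.98, -0.008, 0.201], [-0.201, 0.005, 0.98], [-0.009, -1.0, 0.003]]
wrist_force: [0.3, -0.1, -0.5]
opening: 0.077
tcp rack [-172.1   -0.7  108. ] [ 0.3 -0.1 -0.5] [ 1.  -0.2 -0. ] 0.07739595449016569
```

```bash
python3 -m crank '[0.8,0.1,0,0,0,-0.006,0, 0.7,0,0,0,0,0,0, 0,0,0,0,0,0,0]' 90; python3 - <<'E'
from rk import *
s=state();R=s["orientation"];print("tcp rack",rk(s["ee_pos"]),s["wrist_force"],R[:,0],s["opening"])
for n in("side","top"):
    g=grab_frame(n)
    c=(190,330,290,480) if n=="side" else (100,260,270,450)
    cv2.imwrite(f"pics/pl8{n}.png",cv2.resize(g["pixels"][c[0]:c[1],c[2]:c[3]],None,fx=4,fy=4,interpolation=cv2.INTER_CUBIC))
    Q=rk(cloud(g)); m=(abs(Q[...,0])<80)&(abs(Q[...,1])<60)&(Q[...,2]>75)&(Q[...,2]<105); q=Q[m]
    print(n,"z",np.median(q[:,2]),"x",np.percentile(q[:,0],[1,50,99.5]), "rim",np.median(q[q[:,2]>np.median(q[:,2])+4],0))
E
```

```text
t: 24.82
ee_pos: [614.5, -204.3, 106.7]
orientation: [[0.98, -0.002, 0.201], [-0.201, 0.003, 0.98], [-0.003, -1.0, 0.003]]
wrist_force: [0.1, -0.2, -1.7]
opening: 0.076
tcp rack [-155.4   -0.8  106.7] [ 0.1 -0.2 -1.7] [ 1.  -0.2 -0. ] 0.07584591760748735
side z 87.22843216566378 x [-78.  -21.9  58.2] rim [-68.5  -2.   94.2]
top z 88.47520585555606 x [-77.    6.   58.7] rim [10.2 17.5 94.6]
```

View pics/pl8side.png

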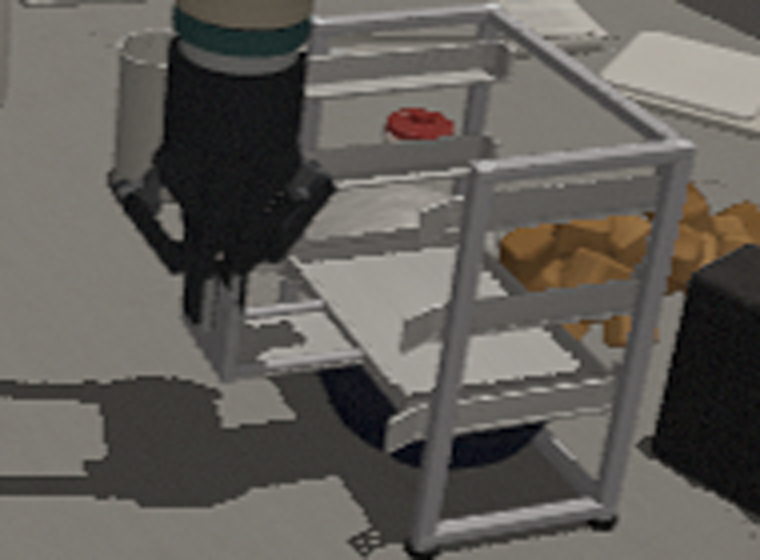

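About 5 mm left. Lower onto the ledges and press gently against the stops.

```bash
python3 -m crank '[0.3,0.25,0,0,0,-0.003,0, 0.3,0.1,0,0,0,0,0, 0,0,0,0,0,0,0]' 90; python3 -c "
from rk import *
s=state();print(rk(s['ee_pos']),s['wrist_force'])"; python3 -m crank '[0.4,0.1,0,0,0,0,0, 0,0,0,0,0,0,0]' 90; python3 -c "
from rk import *
s=state();print(rk(s['ee_pos']),s['wrist_force'],s['orientation'][:,0])"
```

```text
t: 25.17
ee_pos: [617.5, -205.0, 102.7]
orientation: [[0.98, -0.004, 0.201], [-0.201, 0.004, 0.98], [-0.004, -1.0, 0.003]]
wrist_force: [0.5, -0.9, -0.4]
opening: 0.074
[-152.3   -0.8  102.7] [ 0.5 -0.9 -0.4]
t: 25.33
ee_pos: [617.5, -205.9, 102.6]
orientation: [[0.98, -0.011, 0.199], [-0.199, 0.003, 0.98], [-0.012, -1.0, 0.001]]
wrist_force: [0.8, 0.8, 2.2]
opening: 0.081
[-152.1   -1.7  102.6] [0.8 0.8 2.2] [ 1.  -0.2 -0. ]
```

```bash
python3 -m crank '[0.6,0,0,0,0,-0.005,0, 0.4,0,0,0,0,0,0]' 90; python3 - <<'E'
from rk import *
s=state();print("tcp rack",rk(s["ee_pos"]),s["wrist_force"],s["orientation"][:,0],s["opening"])
for n in("side","top"):
    g=grab_frame(n)
    c=(190,330,290,480) if n=="side" else (100,260,270,450)
    cv2.imwrite(f"pics/pl9{n}.png",cv2.resize(g["pixels"][c[0]:c[1],c[2]:c[3]],None,fx=4,fy=4,interpolation=cv2.INTER_CUBIC))
    Q=rk(cloud(g)); m=(abs(Q[...,0])<80)&(abs(Q[...,1])<60)&(Q[...,2]>75)&(Q[...,2]<105); q=Q[m]
    print(n,"z",np.median(q[:,2]),"x",np.percentile(q[:,0],[1,50,99.5]))
E
```

```text
t: 25.5
ee_pos: [617.5, -206.5, 103.3]
orientation: [[0.98, -0.026, 0.197], [-0.197, 0.005, 0.98], [-0.027, -1.0, -0.0]]
wrist_force: [-10.8, 2.9, 7.3]
opening: 0.081
tcp rack [-151.9   -2.3  103.3] [-10.8   2.9   7.3] [ 1.  -0.2 -0. ] 0.08060223149937062
side z 83.76677006525784 x [-77.7 -16.8  62.8]
top z 85.41315667108665 x [-77.1   9.9  63.7]
```

View pics/pl9side.png

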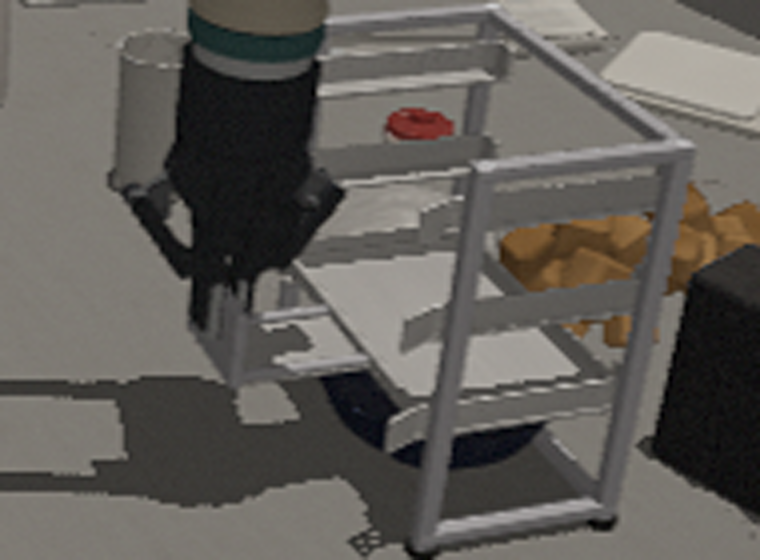

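View pics/pl9top.png

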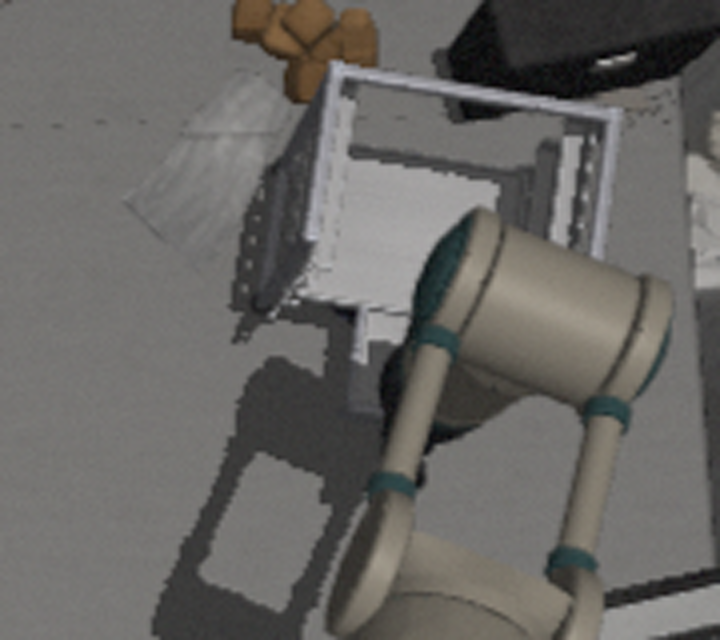

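Contact with the stops: −10.8 N along x, pan front edge at +63 mm of 65, pan floor at 84 mm (so the underside is at 80). Relax the push and let go.

```bash
python3 -m crank '[0,0,0,0,0,-0.015,0.5, 0,0,0,0,0,0,0.9, 0,0,0,0,0,0,1.5, 0,0,0,0,0,0,2.5, 0,0,0,0,0,0,4, 0,0,0,0,0,0,5,0,0,0,0,0,0,5]' 30; python3 - <<'E'
from rk import *
s=state();print("tcp rack",rk(s["ee_pos"]),s["wrist_force"],s["orientation"][:,0],s["opening"])
E
```

```text
t: 26.18
ee_pos: [620.4, -207.0, 105.5]
orientation: [[0.98, -0.004, 0.198], [-0.198, 0.0, 0.98], [-0.004, -1.0, -0.0]]
wrist_force: [0.1, 0.0, -0.2]
opening: 0.584
tcp rack [-149.    -2.3  105.5] [ 0.1  0.  -0.2] [ 1.  -0.2 -0. ] 0.583977972877448
```

```bash
python3 -m crank '[0,-1,0,0,0,0,5, 0,-1.2,0,0,0,0,5, 0,-1.2,0,0,0,0,5, 0,-1.2,0,0,0,0,5, 0,0,0,0,0,0,5]'; python3 -m crank '[-0.5,-2,0,0,0,0,5, -1,-2,0,0,0,0,5, -2,-2,0,0,0,0,5, -3,-1.5,0,0,0,0,5, -3,0,0,0,0,0,5, -3,0,0,0,0,0,5, -3,0,0,0,0,0,5, -2,0,0,0,0,0,5, 0,0,0,0,0,0,5, 0,0,0,0,0,0,5]'; python3 - <<'E'
from rk import *
for n in("side","top"):
    g=grab_frame(n); np.savez(n+"9.npz",**g)
    cv2.imwrite(f"pics/f{n}.png",g["pixels"])
    Q=rk(cloud(g)); m=(abs(Q[...,0])<72)&(abs(Q[...,1])<60)&(Q[...,2]>75)&(Q[...,2]<105); q=Q[m]
    k=q[(abs(q[:,0])<55)]; A_=np.c_[k[:,:2],np.ones(len(k))]; c=np.linalg.lstsq(A_,k[:,2],rcond=None)[0]
    print(n,"z",np.median(k[:,2]),"slope",c[:2].round(3),"x",np.percentile(q[:,0],[0.5,50,99.5]))
    W=Q; m=(Q[...,0]>-175)&(Q[...,0]<-125)&(abs(Q[...,1])<60)&(Q[...,2]>118)&(Q[...,2]<138); print("plate",m.sum(),Q[m].mean(0),cv2.minAreaRect(Q[m][:,:2].astype(np.float32)))
    W=cloud(g)
    for nm,c,h in(("red",(548,243),106),("white",(501,342),98)):
        m=(abs(W[...,2]-h-21)<5)&(np.hypot(W[...,0]-c[0],W[...,1]-c[1])<32); print(n,nm,m.sum(),W[m].mean(0))
ring(g,(548,243),"top B");ring(g,(502,342),"top A")
E
```

```text
t: 26.6
ee_pos: [621.2, -207.0, 154.0]
orientation: [[0.98, -0.006, 0.198], [-0.198, 0.001, 0.98], [-0.006, -1.0, 0.0]]
wrist_force: [0.3, -0.3, -0.0]
opening: 0.582
t: 27.43
ee_pos: [444.6, -171.2, 232.7]
orientation: [[0.98, -0.002, 0.197], [-0.197, -0.001, 0.98], [-0.002, -1.0, -0.001]]
wrist_force: [0.1, 1.4, 0.1]
opening: 0.588
side z 83.09695357730828 slope [0. 0.] x [-71.4 -13.9  61.7]
plate 122 [-154.    -5.4  127.3] ((-152.8777618408203, -1.5763511657714844), (69.67925262451172, 8.81745719909668), 89.8123550415039)
side red 37 [553.7 234.8 126.2]
side white 70 [501.1 335.6 118.4]
top z 84.68145303909603 slope [-0. -0.] x [-70.4  -2.4  62.9]
plate 78 [-152.4    2.7  130.3] ((-151.58419799804688, 2.1088714599609375), (8.792110443115234, 67.09547424316406), 0.2568753659725189)
top red 160 [549.  243.1 127.9]
top white 176 [504.  342.2 119.8]
top B ring [549.1 243.6] -137.85922061982203
top A ring [503.8 343.6] -144.62847778446792
```

View pics/fside.png

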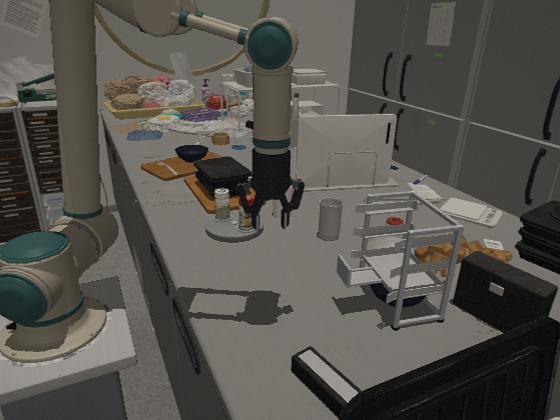

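View pics/ftop.png

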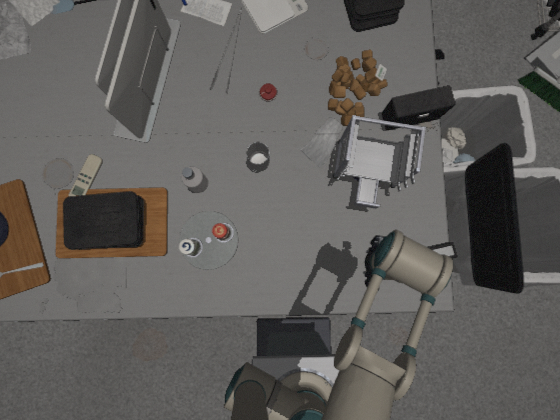

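The pan sits level on the low rails, at about −2 mm in x and under 2 mm in y. Both jars are within 1–2 mm of their ring centres, and the bystanders stand where they were. Hand in.

```bash
python3 -m crank '[0,0,0,0,0,0,5, 0,0,0,0,0,0,5, 0,0,0,0,0,0,5]'; python3 -c "
from plant import *
print(sign_off())"
```

```text
t: 27.78
ee_pos: [448.8, -172.5, 232.1]
orientation: [[0.981, -0.001, 0.196], [-0.196, -0.001, 0.981], [-0.001, -1.0, -0.001]]
wrist_force: [-0.6, -0.2, -0.6]
opening: 0.586
the job is handed in; nothing more can be done
None
```

Both jars are in the turntable's ring seats, and the empty pan is home on the lowest rails, since the bowl is what stands inside the rack. I handed the job in at about 28 s; no verdict was reported.

**Jars:** Each stands upright in its own ring, within about 1–2 mm of the centre as seen by the top camera. The cap heights fit jars standing on the disc.

**Turntable:** It turned slightly while I set the jars down. The seats shifted about 3 mm, well under the 20 mm allowed.

**Pan:** I pushed it in until the wrist felt about 11 N against the rear stops, then let go. It is level and in line, with its underside at about 79–81 mm against 80 mm nominal. Sideways it is within about 2 mm of centre.

**Bystanders and robot:** The bowl, tumbler and bottle look unmoved in the last pictures; I did not re-measure them. The gripper is clear and touches nothing.

**Checks that disagreed:**
- **Cameras:** The two cameras differ by about 2 mm throughout.
- **Pan depth:** By my estimate of the rack's position, the pan reads 2–3 mm short of home, although it touched the stops. That is inside the 8 mm limit, so I left it.
- **Side view of the jars:** The last side-camera cap readings for the jars were off because the arm partly hid them. I relied on the top camera and an earlier side-view fit instead.

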